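Put the kiln furniture away: prop pyramid and batt pile

ROBOT

A 6-joint arm with a two-finger parallel gripper is mounted at the origin on the work surface. World frame = base frame: x ahead of the robot, y to its left, z up, the work surface at z = 0. Lengths are in m, angles in rad, forces in N, time in s.
With the tool pointing down it reaches from about 0.3 to 0.85 m from the base axis. Payload 5.4 kg.
Tool frame: the origin (TCP) lies between the finger pads; the fingertips stand 8 mm ahead of it and the grasp point (between the pads) lies 11 mm behind it; z points along the fingers, y is the line along which they close (so a half turn about z gives the same grasp; the last joint's range is limited). The gripper opens to 85 mm and grips with 20 to 120 N. Pads are 22 mm wide; open, the fingers measure 114 mm over their backs; the gripper's body (76 mm by 85 mm) begins 54 mm behind the grasp point. The pads swing forward as they close: fully open they stand 13 mm farther back than shut.
Start: joints at [-1.486, 0.158, 1.597, -0, 1.386, -0.21], TCP at [0.167, -0.55, 0.239] pointing down, gripper open.
Joint ranges: [-2.91, 2.91], [-0.94, 2.29], [0.18, 2.7], [-1.29, 4.43], [0.17, 2.64], [-3, 3]. Speed limits (rad/s): [2.57, 2.57, 3.14, 3.14, 3.14, 3.14].

INTERFACE

Orientations are given as a 3x3 rotation matrix whose columns are the frame's x, y, z axes.
In Python, from rig import ctrl, viewer gives the robot as it stands.
- The arm moves only by the tool send_rows, never from a script. Its argument "rows" is a list of rows, each a list of 4 numbers: the shift along the tool's x, y, z as a fraction of full scale, then the turn about the tool's z as a fraction of full scale. A call has exactly 10 rows; each row shifts and turns the commanded pose from where the row before left it, along the tool's axes as they then stand; what a row does not reach is not made up. Full scale, the value 1, is 150 mm for a shift and 0.5 rad for a turn. A row lasts 1/8 s, in which the tool goes at most 62.5 mm and 10.7 degrees, less where a joint would pass 70% of its speed; a pose out of reach is approached as far as the arm can. A call with a number of a shift or a turn outside -1 to 1 is refused whole. A call with a gripper value outside its range is refused whole. "grip" is the opening, from 0 (shut) to 1 (fully open), set as the call begins (left out, the last holds). The fingers move at their own pace and stop on an object; "squeeze" is the grip in N (left out, the last holds). Time passes only in rows, so rows that do not move let the fingers close, or fill a call up. It gives the time, the measured TCP pose, the force, the opening and the grip force at its end, in the units of the state.
- ctrl.get_state(): the state, without advancing time (a new reading comes with each control period).
- viewer.camera(name): name is "scene" or "top" or "wrist"; returns the picture (420x560x3 uint8, red, green, blue); there is no depth.
- viewer.camera_model(name): a dict with "fx", "fy", "cx", "cy" (pixels), "cam_to_world" (4x4, takes a point from camera to world coordinates). Camera axes: x right, y up, looking along -z (the intrinsics and any distortion apply to the point x, -y, -z); pixel columns grow to the right and rows downward; lengths in m; the calibration is good to about 2 mm. A picture is of the moment at which its call begins: read the wrist's pose just before it. camera_model takes no time and is no camera call; for the wrist camera it gives the pose at the moment of the call.
- ctrl.sign_off(): hands the job in; it is judged then, once.
The state is a dict: "t": time; "qpos": joint angles; "joint_velocities": joint speeds; "joint_torque": joint torques, N m; "tcp_pos": TCP position; "tool_rot": TCP orientation; "ft_force": force on the tool from outside, world axes, zero at the start; "torque": the same for the moment, N m; "width": finger opening in m; "grasp_force": force on a finger pad.
Only numpy, scipy, OpenCV 4.12 (cv2) and the standard library are available. Lean on these libraries where they do the work, as an engineer would, in place of code of your own. Each camera call takes 0.05 s, during which the arm holds its last target. There are 200 camera calls.

TASK

First get the loose round kiln props off the table: lay one in the cradle's empty groove to complete the bottom row of three, then saddle the others into the gaps above, two in the second row and, if there is one more, one on top, each lying straight along the grooves with its ends about flush with the others. When the pyramid stands, pile the loose flat batts squarely on the batt on the pallet, edges flush all round, and leave the cup, bowl, jar and mug where they stand.

Things in the scene. Friction and masses are not known exactly. Their poses are not given: they have to be found in the camera images.
- cradle: Fixed wooden cradle, left or right on the table: plate 180 x 44 mm with four cross bars 28 mm high making three grooves at its x = -52, 0, +52 mm. A prop in a groove lies along the cradle's y, centre at y = 0 and 40 mm above the table, ends overhanging 9 mm. A prop saddled on two lies 26 mm sideways of each and 40 mm higher. Origin on the table under its centre.
- pile (a point): Centre of the top face of the first batt, which is fixed on the wooden pallet (150 x 50 x 12 mm, on the other side of the table from the cradle); this face is 26 mm above the table, 120 mm along the point's x and 60 mm along its y, z up.
- base1: Kiln prop: a plain pale ceramic cylinder (flat ends, each with a dark centre), diameter 48 mm, length 62 mm, about 0.2 kg. Origin at its centre, body x along the cylinder's axis; y and z roll with it. Lies in the cradle's middle groove at the start.
- base2: Kiln prop: a plain pale ceramic cylinder (flat ends, each with a dark centre), diameter 48 mm, length 62 mm, about 0.2 kg. Origin at its centre, body x along the cylinder's axis; y and z roll with it. Lies in the cradle's +x groove at the start. The -x groove is empty.
- prop1: Kiln prop: a plain pale ceramic cylinder (flat ends, each with a dark centre), diameter 48 mm, length 62 mm, about 0.2 kg. Origin at its centre, body x along the cylinder's axis; y and z roll with it. Lies on its side on the table at the start. Absent in some runs.
- prop2: Kiln prop: a plain pale ceramic cylinder (flat ends, each with a dark centre), diameter 48 mm, length 62 mm, about 0.2 kg. Origin at its centre, body x along the cylinder's axis; y and z roll with it. Lies on its side on the table at the start. Absent in some runs.
- prop3: Kiln prop: a plain pale ceramic cylinder (flat ends, each with a dark centre), diameter 48 mm, length 62 mm, about 0.2 kg. Origin at its centre, body x along the cylinder's axis; y and z roll with it. Lies on its side on the table at the start. Absent in some runs.
- prop4: Kiln prop: a plain pale ceramic cylinder (flat ends, each with a dark centre), diameter 48 mm, length 62 mm, about 0.2 kg. Origin at its centre, body x along the cylinder's axis; y and z roll with it. Lies on its side on the table at the start. Absent in some runs.
- batt1: Loose kiln batt: flat beige slab 120 x 60 x 14 mm (x, y, z), about 0.2 kg, lying flat on the table. Origin at the centre of its underside. Absent in some runs.
- batt2: Loose kiln batt: flat beige slab 120 x 60 x 14 mm (x, y, z), about 0.2 kg, lying flat on the table. Origin at the centre of its underside. Absent in some runs.
- batt3: Loose kiln batt: flat beige slab 120 x 60 x 14 mm (x, y, z), about 0.2 kg, lying flat on the table. Origin at the centre of its underside. Absent in some runs.
- batt4: Loose kiln batt: flat beige slab 120 x 60 x 14 mm (x, y, z), about 0.2 kg, lying flat on the table. Origin at the centre of its underside. Absent in some runs.
- cup: Bystander: white ceramic cup standing beyond the cradle or the pallet, rim diameter 68 mm, height 68 mm; origin at the centre of its underside.
- bowl: Bystander: shallow blue bowl, rim diameter 100 mm, height 40 mm; origin at the centre of its underside.
- jar: Bystander: small paint jar, diameter 52 mm, height 55 mm, near the robot; origin at the centre of its underside.
- mug: Bystander: white mug with handle, diameter 72 mm, height 75 mm; origin at the centre of its underside.
There are look-alikes about, which are no part of the job. Leave any pink or red look-alike of the base1 alone.

How it is judged:
On the way, in this order (a step that is already met when the one before it is completed fails the run):
1. all props present form the pyramid on the cradle and rest (((x of base1 in the frame of cradle between -0.062 and -0.042 m and z of base1 in the frame of cradle between 0.0316 and 0.0476 m) or (x of base1 in the frame of cradle between -0.01 and 0.01 m and z of base1 in the frame of cradle between 0.0316 and 0.0476 m) or (x of base1 in the frame of cradle between 0.042 and 0.062 m and z of base1 in the frame of cradle between 0.0316 and 0.0476 m) or (x of base1 in the frame of cradle between -0.036 and -0.016 m and z of base1 in the frame of cradle between 0.0719 and 0.088 m) or (x of base1 in the frame of cradle between 0.016 and 0.036 m and z of base1 in the frame of cradle between 0.0719 and 0.088 m) or (x of base1 in the frame of cradle between -0.01 and 0.01 m and z of base1 in the frame of cradle between 0.1123 and 0.1283 m)) and y of base1 in the frame of cradle between -0.012 and 0.012 m and angle between the x axis of each of base1, base2, prop1, prop2, prop3, prop4 and the y axis of cradle, either way round below 0.17 rad and linear speed of each of base1, base2, prop1, prop2, prop3, prop4 below 0.03 m/s and ((x of base2 in the frame of cradle between -0.062 and -0.042 m and z of base2 in the frame of cradle between 0.0316 and 0.0476 m) or (x of base2 in the frame of cradle between -0.01 and 0.01 m and z of base2 in the frame of cradle between 0.0316 and 0.0476 m) or (x of base2 in the frame of cradle between 0.042 and 0.062 m and z of base2 in the frame of cradle between 0.0316 and 0.0476 m) or (x of base2 in the frame of cradle between -0.036 and -0.016 m and z of base2 in the frame of cradle between 0.0719 and 0.088 m) or (x of base2 in the frame of cradle between 0.016 and 0.036 m and z of base2 in the frame of cradle between 0.0719 and 0.088 m) or (x of base2 in the frame of cradle between -0.01 and 0.01 m and z of base2 in the frame of cradle between 0.1123 and 0.1283 m)) and y of base2 in the frame of cradle between -0.012 and 0.012 m and ((x of prop1 in the frame of cradle between -0.062 and -0.042 m and z of prop1 in the frame of cradle between 0.0316 and 0.0476 m) or (x of prop1 in the frame of cradle between -0.01 and 0.01 m and z of prop1 in the frame of cradle between 0.0316 and 0.0476 m) or (x of prop1 in the frame of cradle between 0.042 and 0.062 m and z of prop1 in the frame of cradle between 0.0316 and 0.0476 m) or (x of prop1 in the frame of cradle between -0.036 and -0.016 m and z of prop1 in the frame of cradle between 0.0719 and 0.088 m) or (x of prop1 in the frame of cradle between 0.016 and 0.036 m and z of prop1 in the frame of cradle between 0.0719 and 0.088 m) or (x of prop1 in the frame of cradle between -0.01 and 0.01 m and z of prop1 in the frame of cradle between 0.1123 and 0.1283 m)) and y of prop1 in the frame of cradle between -0.012 and 0.012 m and ((x of prop2 in the frame of cradle between -0.062 and -0.042 m and z of prop2 in the frame of cradle between 0.0316 and 0.0476 m) or (x of prop2 in the frame of cradle between -0.01 and 0.01 m and z of prop2 in the frame of cradle between 0.0316 and 0.0476 m) or (x of prop2 in the frame of cradle between 0.042 and 0.062 m and z of prop2 in the frame of cradle between 0.0316 and 0.0476 m) or (x of prop2 in the frame of cradle between -0.036 and -0.016 m and z of prop2 in the frame of cradle between 0.0719 and 0.088 m) or (x of prop2 in the frame of cradle between 0.016 and 0.036 m and z of prop2 in the frame of cradle between 0.0719 and 0.088 m) or (x of prop2 in the frame of cradle between -0.01 and 0.01 m and z of prop2 in the frame of cradle between 0.1123 and 0.1283 m)) and y of prop2 in the frame of cradle between -0.012 and 0.012 m and ((x of prop3 in the frame of cradle between -0.062 and -0.042 m and z of prop3 in the frame of cradle between 0.0316 and 0.0476 m) or (x of prop3 in the frame of cradle between -0.01 and 0.01 m and z of prop3 in the frame of cradle between 0.0316 and 0.0476 m) or (x of prop3 in the frame of cradle between 0.042 and 0.062 m and z of prop3 in the frame of cradle between 0.0316 and 0.0476 m) or (x of prop3 in the frame of cradle between -0.036 and -0.016 m and z of prop3 in the frame of cradle between 0.0719 and 0.088 m) or (x of prop3 in the frame of cradle between 0.016 and 0.036 m and z of prop3 in the frame of cradle between 0.0719 and 0.088 m) or (x of prop3 in the frame of cradle between -0.01 and 0.01 m and z of prop3 in the frame of cradle between 0.1123 and 0.1283 m)) and y of prop3 in the frame of cradle between -0.012 and 0.012 m and ((x of prop4 in the frame of cradle between -0.062 and -0.042 m and z of prop4 in the frame of cradle between 0.0316 and 0.0476 m) or (x of prop4 in the frame of cradle between -0.01 and 0.01 m and z of prop4 in the frame of cradle between 0.0316 and 0.0476 m) or (x of prop4 in the frame of cradle between 0.042 and 0.062 m and z of prop4 in the frame of cradle between 0.0316 and 0.0476 m) or (x of prop4 in the frame of cradle between -0.036 and -0.016 m and z of prop4 in the frame of cradle between 0.0719 and 0.088 m) or (x of prop4 in the frame of cradle between 0.016 and 0.036 m and z of prop4 in the frame of cradle between 0.0719 and 0.088 m) or (x of prop4 in the frame of cradle between -0.01 and 0.01 m and z of prop4 in the frame of cradle between 0.1123 and 0.1283 m)) and y of prop4 in the frame of cradle between -0.012 and 0.012 m), for 0.3 s.
2. all loose batts present lie squarely on the pallet's batt (x of batt1 in the frame of pile between -0.008 and 0.008 m and y of batt1 in the frame of pile between -0.008 and 0.008 m and z of batt1 in the frame of pile between -0.004 and 0.062 m and angle between the x axis of each of batt1, batt2, batt3, batt4 and the x axis of pile, either way round below 0.105 rad and angle between the z axis of each of batt1, batt2, batt3, batt4 and the z axis of pile, either way round below 0.06 rad and linear speed of each of batt1, batt2, batt3, batt4 below 0.03 m/s and x of batt2 in the frame of pile between -0.008 and 0.008 m and y of batt2 in the frame of pile between -0.008 and 0.008 m and z of batt2 in the frame of pile between -0.004 and 0.062 m and x of batt3 in the frame of pile between -0.008 and 0.008 m and y of batt3 in the frame of pile between -0.008 and 0.008 m and z of batt3 in the frame of pile between -0.004 and 0.062 m and x of batt4 in the frame of pile between -0.008 and 0.008 m and y of batt4 in the frame of pile between -0.008 and 0.008 m and z of batt4 in the frame of pile between -0.004 and 0.062 m), for 0.3 s.
At the end, for the whole second after the job is handed in: Every prop lies at rest in the bottom row or saddled above it (10 mm along the row, 8 mm in height, 12 mm off the centre line, 0.17 rad); every loose batt lies flat on the pile within 8 mm and 0.1 rad of the pallet's batt, either way round (all of step 1 and all of step 2); the robot touches nothing.
It fails at once if the cup is shifted by more than 30 mm (distance of cup from where it was at the start of the episode above 0.03 m).
It fails at once if the bowl is shifted by more than 30 mm (distance of bowl from where it was at the start of the episode above 0.03 m).
It fails at once if the jar is shifted by more than 30 mm (distance of jar from where it was at the start of the episode above 0.03 m).
It fails at once if the mug is shifted by more than 30 mm (distance of mug from where it was at the start of the episode above 0.03 m).
Of prop1, prop2, prop3, prop4 only 3 to 4 are there at a start; the rules pass over those that are not, and their reading is None.
Of batt1, batt2, batt3, batt4 only 3 to 4 are there at a start; the rules pass over those that are not, and their reading is None.
At some moment in a run one of batt1, batt2, batt3, batt4 may be knocked a few centimetres aside while the robot is not near it.
Once in a run the grip may slacken for a moment while it holds something.
It also fails if it takes over 210 s, if anything falls off the work surface, if the arm or the gripper's body presses on something with over 40 N, if the wrist force passes 120 N, or if a joint passes its speed limit or range.

## Working session

There is one attempt and no reset: what is moved stays moved. The work goes in short steps, Python scripts to look and compute and a tool call to move; the robot and the scene stay as the last step left them, time stands still between calls to the robot, and variables do not carry over. Pictures are saved under pics/ and viewed, at most 14 in all, crops included, and the job is handed in when it is done.

Besides the shell and the picture viewer there is one more tool, called after "Emit:" as a command line: name --pt "numbers of a row" for each row, then --argument value for the rest. send_rows: Moves the arm, as the interface text tells. Its arguments: {"type":"object","properties":{"rows":{"type":"array"},"grip":{"type":"number"},"squeeze":{"type":"number"}},"required":["rows"]}

```bash
ls; mkdir -p pics
python3 - <<'E'
from rig import ctrl, viewer
import cv2,numpy as np
s=ctrl.get_state();print(s['t'],s['tcp_pos'],np.round(s['tool_rot'],3).tolist(),s['width'])
for n in ('top','scene'):
    im=viewer.camera(n);cv2.imwrite(f'pics/{n}0.png',im[:,:,::-1])
    m=viewer.camera_model(n);print(n,{k:(np.round(v,4).tolist()) for k,v in m.items()})
E
```

```text
pics
0.0 [ 0.16700933 -0.54957108  0.23827198] [[0.957, 0.291, -0.0], [0.291, -0.957, 0.002], [0.0, -0.002, -1.0]] 0.08580979346169754
top {'fx': 526.7431, 'fy': 526.7431, 'cx': 270.897, 'cy': 210.9182, 'cam_to_world': [[-0.0943, 0.9716, -0.217, 0.1443], [-0.9955, -0.0916, 0.0224, -0.0275], [0.0019, 0.2181, 0.9759, 1.5565], [0.0, 0.0, 0.0, 1.0]]}
scene {'fx': 465.3191, 'fy': 465.3191, 'cx': 276.4837, 'cy': 212.7005, 'cam_to_world': [[-0.4048, -0.7089, 0.5775, 1.1894], [0.9142, -0.3264, 0.2402, 0.2627], [0.0182, 0.6252, 0.7802, 1.0461], [0.0, 0.0, 0.0, 1.0]]}
```

Run:
```python
import cv2
im=cv2.imread('pics/top0.png');cv2.imwrite('pics/top0b.png',cv2.resize(im,(800,600),interpolation=cv2.INTER_CUBIC))
im=cv2.imread('pics/scene0.png');cv2.imwrite('pics/scene0b.png',cv2.resize(im,(800,600),interpolation=cv2.INTER_CUBIC))
```

```text
(no output)
```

View pics/top0b.png

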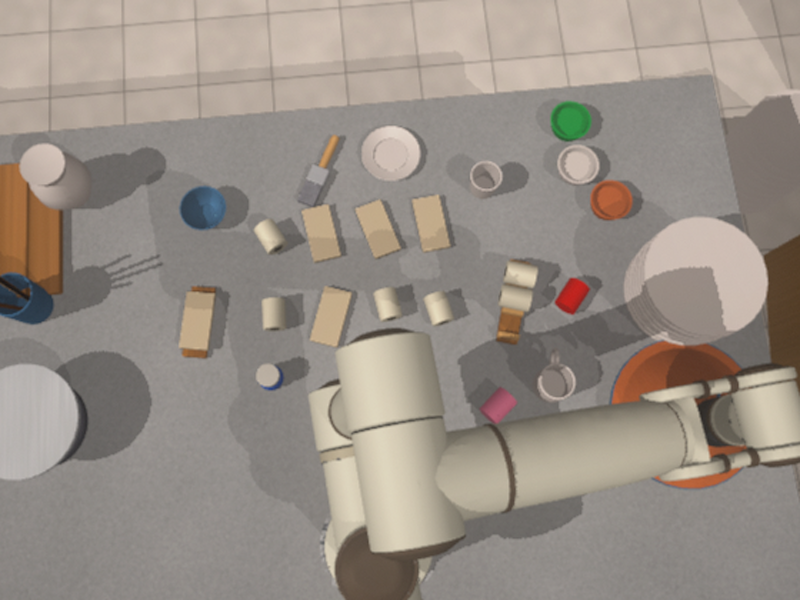

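View pics/scene0b.png

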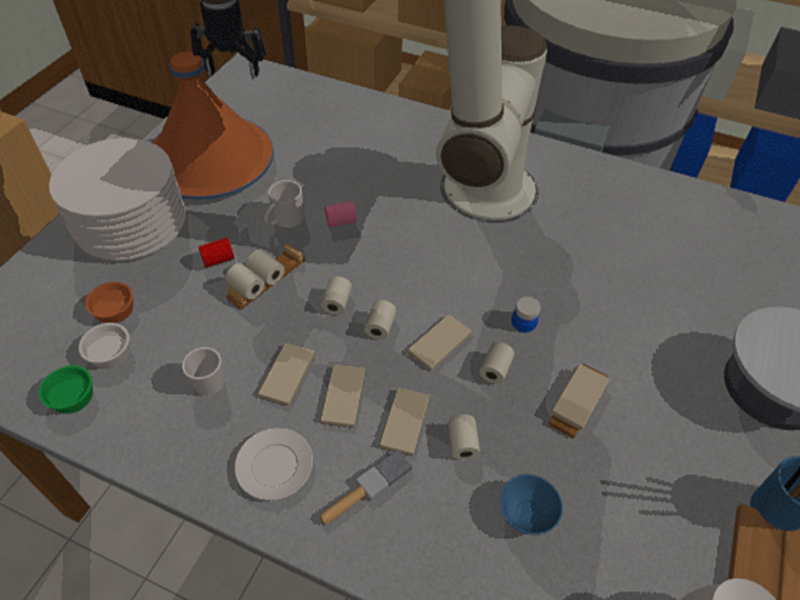

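The top view (800x600 scale) shows four pale props at (269,235), (274,313), (387,303) and (439,307), and four loose batts at (322,232), (378,228), (432,222) and (331,316). The pallet batt is at (198,322). The cradle is at (515,300), with two base props and its empty groove towards the robot. The red cylinder (572,295) and the pink one (498,404) are look-alikes: the props are described as pale, so I leave both alone.

```bash
cat > h.py <<'E'
import cv2,numpy as np
from scipy.optimize import least_squares
from rig import ctrl,viewer
def proj(m,P):
    T=np.linalg.inv(m['cam_to_world']);c=P@T[:3,:3].T+T[:3,3]
    return np.c_[m['cx']+m['fx']*c[:,0]/-c[:,2], m['cy']+m['fy']*-c[:,1]/-c[:,2]]
def ray(m,uv,z):
    R=m['cam_to_world'];d=R[:3,:3]@np.array([(uv[0]-m['cx'])/m['fx'],-(uv[1]-m['cy'])/m['fy'],-1]);o=R[:3,3]
    return (o+d*(z-o[2])/d[2])[:2]
def box(z0,sx=.12,sy=.06,h=.014):
    return np.array([[a*sx/2,b*sy/2,z0+c*h] for a in(-1,1) for b in(-1,1) for c in(0,1)])
def cyl(zc,x0=0.,y0=0.,along='x'):
    t=np.linspace(0,2*np.pi,40);r=.024
    P=np.vstack([np.c_[np.full(40,s*.031),r*np.cos(t),zc+r*np.sin(t)] for s in(-1,1)])
    if along=='y': P=P[:,[1,0,2]]
    return P+[x0,y0,0]
def feats(poly):
    M=cv2.moments(poly.astype(np.float32).reshape(-1,1,2));a=M['m00']
    c=np.array([M['m10'],M['m01']])/a
    S=np.array([M['mu20']-M['mu02'],2*M['mu11']])/a   # double-angle vector
    return c,S,a
def fit(m,hull,model,yaw0=None):
    """pose x,y,yaw of convex model whose silhouette matches hull (pixels)"""
    c,S,a=feats(hull);zc=model[:,2].mean()
    xy=ray(m,c,zc)
    def place(p):
        R=np.array([[np.cos(p[2]),-np.sin(p[2])],[np.sin(p[2]),np.cos(p[2])]])
        P=model.copy();P[:,:2]=P[:,:2]@R.T+p[:2]
        return cv2.convexHull(proj(m,P).astype(np.float32))[:,0]
    def res(p):
        c2,S2,a2=feats(place(p));n=np.linalg.norm
        return np.r_[c2-c,(S2/n(S2)-S/n(S))*5]
    best=None
    for y in ([yaw0] if yaw0 is not None else np.arange(0,np.pi,np.pi/6)):
        r=least_squares(res,[*xy,y],x_scale=[.01,.01,.1])
        if best is None or r.cost<best.cost-1e-6: best=r
    h2=place(best.x);return best.x,best.cost,feats(h2)[2]/a,h2
def sat_mask(im,lo,hi=255,vmin=120):
    hsv=cv2.cvtColor(im,cv2.COLOR_RGB2HSV)
    return ((hsv[...,1]>=lo)&(hsv[...,1]<=hi)&(hsv[...,2]>=vmin)&(hsv[...,0]<35)).astype(np.uint8)
E
python3 - <<'E'
from h import *
im=cv2.imread('pics/top0.png')[:,:,::-1].copy()
hsv=cv2.cvtColor(im,cv2.COLOR_RGB2HSV)
for n,(u,v) in dict(table=(290,270),prop=(269,232),prop2=(439,305),batt=(322,232),battB=(331,316),pal=(198,322),wood=(196,352),base=(520,272),cradle=(510,325),tabshadow=(235,345)).items():
    print(n,hsv[int(v*.7),int(u*.7)],im[int(v*.7),int(u*.7)])
k=sat_mask(im,35)
n,l,st,ce=cv2.connectedComponentsWithStats(k)
for i in range(1,n):
    if 100<st[i,4]<2500: print(i,st[i],np.round(ce[i],1))
E
```

```text
table [ 13  14 132] [132 128 125]
prop [ 19  49 205] [205 191 166]
prop2 [ 20  49 212] [212 198 171]
batt [ 18  73 193] [193 171 138]
battB [ 18  74 196] [196 173 139]
pal [ 17  72 194] [194 170 139]
wood [ 13 152 139] [139  93  56]
base [ 20  48 219] [219 205 178]
cradle [ 13 154 134] [134  89  53]
tabshadow [  9  13 135] [135 130 128]
291 [223  94  15  24 171] [229.9 105.4]
372 [413 125  30  30 715] [427.2 139.6]
399 [523 132  37  42 570] [546.1 154.8]
413 [288 136  28  41 782] [301.3 156. ]
418 [248 139  33  43 785] [264.  159.8]
432 [211 143  28  41 783] [224.4 162.8]
442 [178 153  21  25 307] [187.7 163.9]
457 [ 347  181   30   57 1041] [360.5 207.3]
467 [388 194  25  27 422] [399.9 206.6]
468 [456 196  30  14 138] [470.1 202.5]
470 [125 200  26  51 978] [137.2 225.8]
471 [216 200  31  43 844] [231.1 221.3]
472 [261 201  20  24 342] [270.5 212.3]
478 [296 204  22  24 343] [306.4 215.2]
483 [183 208  16  24 313] [190.3 218.7]
569 [497 265  15  11 128] [503.8 270.3]
```

```bash
cat >> h.py <<'E'
def seg(im,uv,lo,hi=255,vmin=100,rad=45):
    """hull (pixels) of the mask component under uv, on 4x upsampled crop"""
    u,v=map(int,uv);x0,y0=u-rad,v-rad
    s=4;c=cv2.resize(im[y0:v+rad,x0:u+rad],None,fx=s,fy=s,interpolation=cv2.INTER_LINEAR)
    k=cv2.morphologyEx(sat_mask(c,lo,hi,vmin),cv2.MORPH_OPEN,np.ones((7,7),np.uint8))
    n,l=cv2.connectedComponents(k);w=l[rad*s-14:rad*s+14,rad*s-14:rad*s+14];w=w[w>0]
    comp=(l==np.bincount(w).argmax()).astype(np.uint8)
    cs,_=cv2.findContours(comp,cv2.RETR_EXTERNAL,cv2.CHAIN_APPROX_NONE)
    h=cv2.convexHull(max(cs,key=cv2.contourArea))[:,0].astype(float)
    return (h+.5)/s-.5+[x0,y0]
PROPS=dict(p1=(188,164),p2=(190,219),p3=(270,212),p4=(306,215))
BATTS=dict(b1=(224,163),b2=(264,160),b3=(301,156),b4=(231,221))
def twocyl(): return np.vstack([cyl(.04,0,0,'y'),cyl(.04,.052,0,'y')])
E
python3 - <<'E'
from h import *
im=cv2.imread('pics/top0.png')[:,:,::-1].copy();m=viewer.camera_model('top')
vis=cv2.resize(im[80:270,110:430],None,fx=2.5,fy=2.5,interpolation=cv2.INTER_CUBIC)[:,:,::-1].copy()
def rep(n,h,mod,**k):
    p,c,r,h2=fit(m,h,mod,**k);print(n,np.round(p,4),'cost %.3f ratio %.3f'%(c,r))
    for q,col in((h,(0,255,0)),(h2,(0,0,255))):
        cv2.polylines(vis,[np.round((q+.5-[110,80])*2.5-.5).astype(int)],True,col,1)
for n,uv in PROPS.items(): rep(n,seg(im,uv,31),cyl(.024))
for n,uv in BATTS.items(): rep(n,seg(im,uv,42),box(0))
rep('pile',seg(im,(138,225),42,105,vmin=150),box(.012))
rep('cradle',seg(im,(362,199),31,85,vmin=140),twocyl())
cv2.imwrite('pics/fit0.png',vis)
E
```

```text
p1 [0.6505 0.1722 0.524 ] cost 0.032 ratio 1.018
p2 [4.816e-01 1.751e-01 4.000e-04] cost 0.001 ratio 1.003
p3 [ 0.4803 -0.0622 -0.    ] cost 1.507 ratio 0.996
p4 [ 0.4614 -0.1672  0.5236] cost 3.405 ratio 0.963
b1 [0.6529 0.0639 0.0022] cost 1.320 ratio 0.978
b2 [ 0.6511 -0.0576  0.5236] cost 3.014 ratio 0.988
b3 [ 0.6529 -0.1731  0.    ] cost 0.583 ratio 0.974
b4 [0.4689 0.0578 2.618 ] cost 1.619 ratio 0.977
pile [0.4828 0.337  0.    ] cost 1.520 ratio 1.075
cradle [ 0.5124 -0.3691  1.5424] cost 3.857 ratio 2.336
```

View pics/fit0.png

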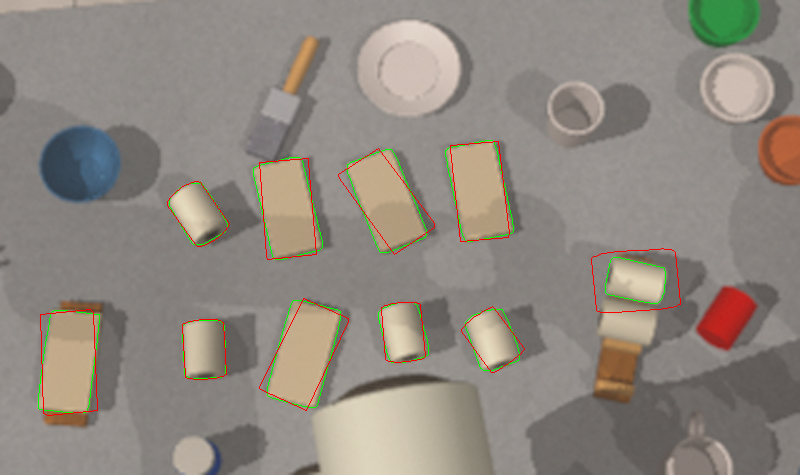

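Green is the segmented outline, which is good for the props and batts. The red model fits stall on the numeric step, and the cradle segment caught only one base prop (at 637,280 in the crop). I'll fix both.

```bash
sed -i 's/x_scale=\[.01,.01,.1\])/x_scale=[.01,.01,.1],diff_step=1e-2,method="lm")/; s/M=cv2.moments(poly.astype(np.float32).reshape(-1,1,2));/M=polymom(poly);/' h.py
cat >> h.py <<'E'
def polymom(p):
    q=p-p.mean(0);f=256 # subpixel: scale up
    M=cv2.moments((q*f).astype(np.float32).reshape(-1,1,2))
    a=M['m00'];mx,my=p.mean(0)
    return dict(m00=a/f**2,m10=(M['m10']/a/f+mx)*a/f**2,m01=(M['m01']/a/f+my)*a/f**2,mu20=M['mu20']/f**4,mu02=M['mu02']/f**4,mu11=M['mu11']/f**4)
def cradle_model(): return np.vstack([twocyl(),box(0,.18,.044,.028)])
E
python3 - <<'E'
from h import *
im=cv2.imread('pics/top0.png')[:,:,::-1].copy();m=viewer.camera_model('top')
vis=cv2.resize(im[80:270,110:430],None,fx=2.5,fy=2.5,interpolation=cv2.INTER_CUBIC)[:,:,::-1].copy()
def rep(n,h,mod,**k):
    p,c,r,h2=fit(m,h,mod,**k);print(n,np.round(p,4),'cost %.3f ratio %.3f'%(c,r))
    for q,col in((h,(0,255,0)),(h2,(0,0,255))):
        cv2.polylines(vis,[np.round((q+.5-[110,80])*2.5-.5).astype(int)],True,col,1)
for n,uv in PROPS.items(): rep(n,seg(im,uv,31),cyl(.024))
for n,uv in BATTS.items(): rep(n,seg(im,uv,42),box(0))
rep('pile',seg(im,(138,225),42,105,vmin=150),box(.012))
rep('cradle',seg(im,(362,207),31,255,vmin=60),cradle_model(),yaw0=1.4)
cv2.imwrite('pics/fit1.png',vis)
E
```

```text
p1 [0.6505 0.1723 0.4999] cost 0.000 ratio 1.018
p2 [ 0.4816  0.175  -0.0038] cost 0.000 ratio 1.003
p3 [ 0.4801 -0.0622  0.1705] cost 0.000 ratio 0.994
p4 [ 0.4611 -0.1673  0.2601] cost 0.000 ratio 0.979
b1 [0.6534 0.0644 0.1524] cost 0.000 ratio 0.970
b2 [ 0.6514 -0.0574  0.2858] cost 0.000 ratio 0.977
b3 [ 0.6533 -0.1729  0.1006] cost 0.000 ratio 0.980
b4 [ 0.4689  0.0581 -0.3443] cost 0.000 ratio 0.973
pile [ 0.4832  0.3368 -0.1694] cost 0.000 ratio 1.077
cradle [ 0.4691 -0.3287  2.8128] cost 0.000 ratio 0.982
```

View pics/fit1.png

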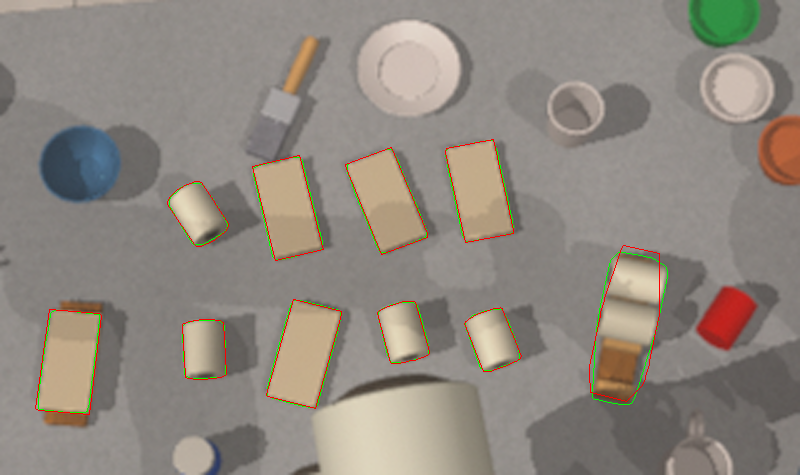

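Props and batts now match to within a pixel. The cradle fit started from the wrong yaw; the row runs away from the robot, so yaw is about -0.2. I'll redo the cradle and pallet fits and plan the first grasp.

```bash
cat >> h.py <<'E'
def plan(x,y,z,phi=None):
    """rows (tool axes) from present pose to x,y,z with tool-y along world angle phi (mod pi); prints suggestion"""
    s=ctrl.get_state();R=np.array(s['tool_rot']);p=np.array(s['tcp_pos'])
    a=np.arctan2(R[1,1],R[0,1]);d=0 if phi is None else (phi-a+np.pi/2)%np.pi-np.pi/2
    # tool z points down: turn about tool z by w turns world yaw by -w
    D=R.T@(np.array([x,y,z])-p)
    print('now',np.round(p,4),'yaw_y %.3f'%a,'q6 %.2f'%s['qpos'][5],'w %.4f F %.1f'%(s['width'],s['grasp_force']),'t %.1f'%s['t'])
    print(' tool shift mm',np.round(D*1000,1),'frac',np.round(D/.15,3),'turn rad %.3f frac %.3f'%(-d,-d/.5))
E
python3 - <<'E'
from h import *
im=cv2.imread('pics/top0.png')[:,:,::-1].copy();m=viewer.camera_model('top')
for v in(60,80,100):
    p,c,r,h=fit(m,seg(im,(362,207),31,255,vmin=v),cradle_model(),yaw0=-.15);print(np.round(p,4),c,r)
for hi,v in((110,120),(120,120),(110,100)):
    p,c,r,h=fit(m,seg(im,(138,225),42,hi,vmin=v),box(.012),yaw0=-.15);print(np.round(p,4),c,r)
plan(.461,-.167,.15,.26)
E
```

```text
[ 0.4627 -0.3267 -0.3044] 7.46017745475104e-11 0.9874703602672102
[ 0.4627 -0.3267 -0.3044] 7.46017745475104e-11 0.9874703602672102
[ 0.4647 -0.3275 -0.3019] 1.0564990806987157e-10 1.0094920639401637
[ 0.4833  0.3356 -0.1676] 4.684349916059088e-11 1.0155720831049453
[ 0.4834  0.3355 -0.165 ] 1.3384492785664196e-11 1.0076951048071223
[ 0.4834  0.3349 -0.178 ] 1.8233844081486897e-11 0.9931396362059957
now [ 0.167  -0.5496  0.2384] yaw_y -1.276 q6 -0.21 w 0.0850 F 0.0 t 0.1
 tool shift mm [ 392.5 -280.5   89. ] frac [ 2.617 -1.87   0.593] turn rad -1.536 frac -3.072
```

Run:
```python
from h import *
m=viewer.camera_model('top');s=viewer.camera_model('scene')
for n,uv in dict(conebase=(690,415),plates=(697,280),mug=(555,382),jar=(268,377),cup=(486,177),bowl=(203,207)).items(): print(n,np.round(ray(m,np.array(uv)*.7,0.03),3))
for z in (.2,.25,.3,.35): print(z,'cone tip scene',np.round(ray(s,np.array((188,65))*.7,z),3))
```

```text
conebase [ 0.193 -0.648]
plates [ 0.468 -0.713]
mug [ 0.285 -0.386]
jar [0.349 0.193]
cup [ 0.737 -0.301]
bowl [0.726 0.309]
0.2 cone tip scene [ 0.125 -0.705]
0.25 cone tip scene [ 0.188 -0.648]
0.3 cone tip scene [ 0.251 -0.591]
0.35 cone tip scene [ 0.313 -0.534]
```

Emit:
send_rows --pt "0.327 -0.234 0 0" --pt "0.327 -0.234 0 0" --pt "0.327 -0.234 0 0" --pt "0.327 -0.234 0 0" --pt "0.327 -0.234 0 0" --pt "0.327 -0.234 0 0" --pt "0.327 -0.234 0 0" --pt "0.327 -0.234 0 0" --pt "0 0 0 -0.34" --pt "0 0 0 -0.34" --grip 1 --squeeze 40

```text
t: 1.35
tcp_pos: [0.4611, -0.1663, 0.2388]
tool_rot: [[0.8, 0.599, -0.001], [0.599, -0.8, 0.001], [-0.0, -0.001, -1.0]]
ft_force: [-0.7, 0.3, 0.3]
width: 0.0857
grasp_force: 0.0
```

Emit:
send_rows --pt "0 0 0.1 -0.34" --pt "0 0 0.1 -0.34" --pt "0 0 0.1 -0.34" --pt "0 0 0.1 -0.34" --pt "0 0 0.1 -0.34" --pt "0 0 0.1 -0.34" --pt "0 0 0.1 -0.34" --pt "0 0 0.1 0" --pt "0 0 0.1 0" --pt "0 0 0 0"

```text
t: 2.6
tcp_pos: [0.4599, -0.1668, 0.1028]
tool_rot: [[-0.25, 0.968, -0.003], [0.968, 0.25, 0.002], [0.002, -0.002, -1.0]]
ft_force: [-0.5, -0.3, -0.2]
width: 0.0856
grasp_force: 0.0
```

Run:
```python
from h import *
plan(.461,-.167,.012,.26)
im=viewer.camera('wrist');cv2.imwrite('pics/w0.png',im[:,:,::-1]);print(viewer.camera_model('wrist'))
m=viewer.camera_model('top');t=viewer.camera('top');cv2.imwrite('pics/top1.png',t[:,:,::-1])
print(fit(m,seg(t,(360,207),31,255,vmin=70),cradle_model(),yaw0=-.2)[:3])
```

```text
now [ 0.4599 -0.1668  0.1028] yaw_y 0.252 q6 -0.85 w 0.0856 F 0.0 t 2.6
 tool shift mm [-0.7  1.2 90.8] frac [-0.004  0.008  0.605] turn rad -0.008 frac -0.015
{'fx': 328.98734253875966, 'fy': 328.98734253875966, 'cx': 286.967946456503, 'cy': 210.52605917190849, 'cam_to_world': array([[ 9.68277279e-01, -2.40661209e-01, -6.72405657e-02,
         4.43180112e-01],
       [ 2.49878192e-01,  9.32579378e-01,  2.60492982e-01,
        -1.00611215e-01],
       [ 1.66089519e-05, -2.69031387e-01,  9.63131410e-01,
         2.38834761e-01],
       [ 0.00000000e+00,  0.00000000e+00,  0.00000000e+00,
         1.00000000e+00]])}
(array([ 0.46252606, -0.32648534, -0.30007321]), np.float64(8.084538926248715e-11), 0.990397963397969)
```

View pics/w0.png

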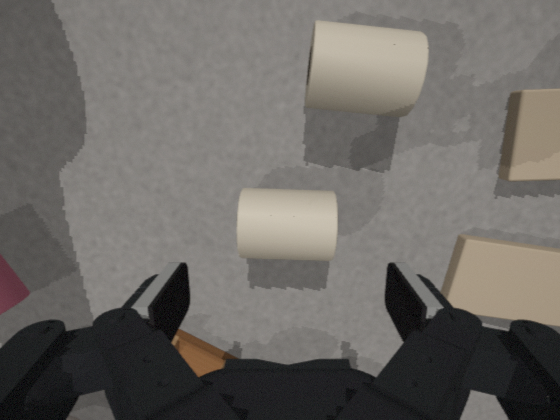

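The wrist view shows p4 lying straight between the pads (prop at 287,225, pads at 175 and 400). Now the grasp.

Emit:
send_rows --pt "0 0 0.1 -0.015" --pt "0 0.008 0.1 0" --pt "0 0 0.1 0" --pt "0 0 0.1 0" --pt "0 0 0.1 0" --pt "0 0 0.1 0" --pt "0 0 0 0" --pt "0 0 0 0" --pt "0 0 0 0" --pt "0 0 0 0"

```text
t: 3.95
tcp_pos: [0.4625, -0.1674, 0.0149]
tool_rot: [[-0.259, 0.966, 0.001], [0.966, 0.259, -0.001], [-0.001, 0.001, -1.0]]
ft_force: [0.6, -0.3, -0.3]
width: 0.0856
grasp_force: 0.0
```

Emit:
send_rows --pt "0 0 0 0" --pt "0 0 0 0" --pt "0 0 0 0" --pt "0 0 0 0" --pt "0 0 0 0" --pt "0 0 -0.05 0" --pt "0 0 -0.15 0" --pt "0 0 -0.2 0" --pt "0 0 -0.2 0" --pt "0 0 -0.2 0" --grip 0

```text
t: 5.2
tcp_pos: [0.4615, -0.1668, 0.1348]
tool_rot: [[-0.259, 0.966, -0.001], [0.966, 0.259, 0.001], [0.001, -0.001, -1.0]]
ft_force: [1.1, -0.3, -2.1]
width: 0.0614
grasp_force: 44.2
```

Run:
```python
from h import *
c=np.array([.4625,-.3265]);a=-.300
g=c+np.array([np.cos(a),np.sin(a)])*-.052
print(g);plan(*g,.15,a+np.pi/2)
```

```text
[ 0.4128225  -0.31113295]
now [ 0.4615 -0.1668  0.1348] yaw_y 0.261 q6 -0.86 w 0.0614 F 44.2 t 5.2
 tool shift mm [-126.9  -84.4  -15.2] frac [-0.846 -0.562 -0.102] turn rad -1.009 frac -2.019
```

Emit:
send_rows --pt "-0.282 -0.187 -0.035 0" --pt "-0.282 -0.187 -0.035 0" --pt "-0.282 -0.187 -0.035 0" --pt "0 0 0 -0.336" --pt "0 0 0 -0.336" --pt "0 0 0 -0.336" --pt "0 0 0 -0.336" --pt "0 0 0 -0.336" --pt "0 0 0 -0.336" --pt "0 0 0 0"

```text
t: 6.45
tcp_pos: [0.4133, -0.3111, 0.1496]
tool_rot: [[-0.954, 0.298, -0.001], [0.298, 0.954, 0.001], [0.001, 0.001, -1.0]]
ft_force: [0.8, -0.6, -1.8]
width: 0.0619
grasp_force: 44.5
```

Run:
```python
from h import *
plan(.4128,-.3111,.15,-.3+np.pi/2)
m=viewer.camera_model('wrist');im=viewer.camera('wrist').copy()
# overlay predicted cradle
def P(x,y,z,c=(.4625,-.3265),a=-.3): return proj(m,np.array([[c[0]+np.cos(a)*x-np.sin(a)*y,c[1]+np.sin(a)*x+np.cos(a)*y,z]]))[0]
def line(pts,col): cv2.polylines(im,[np.round([P(*q) for q in pts]).astype(int)],True,col,1)
for x in(0,.052): line([(x-.024,-.031,.04),(x+.024,-.031,.04),(x+.024,.031,.04),(x-.024,.031,.04)],(0,0,255))
line([(-.09,-.022,.028),(.09,-.022,.028),(.09,.022,.028),(-.09,.022,.028)],(0,255,0))
cv2.imwrite('pics/w1.png',im[:,:,::-1])
```

```text
now [ 0.4133 -0.3111  0.1496] yaw_y 1.268 q6 -2.15 w 0.0619 F 44.5 t 6.5
 tool shift mm [ 0.4 -0.2 -0.4] frac [ 0.003 -0.001 -0.003] turn rad -0.003 frac -0.006
```

View pics/w1.png

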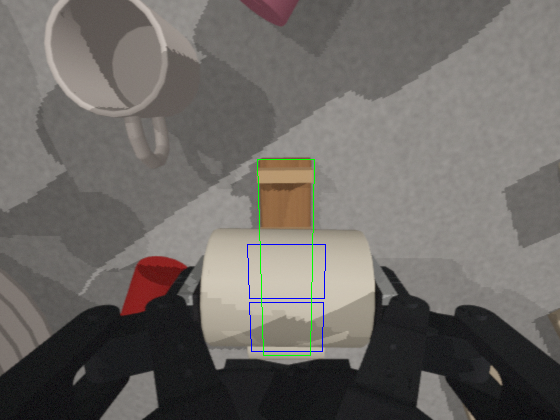

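The overlay agrees with the real cradle (its end wall lies at cols 260–315, row 158) to within 1–2 px, so I lower the prop into the groove.

Emit:
send_rows --pt "0 0 0.14 -0.006" --pt "0 0 0.14 0" --pt "0 0 0.14 0" --pt "0 0 0.14 0" --pt "0 0 0.1 0" --pt "0 0 0.06 0" --pt "0 0 0.04 0" --pt "0 0 0.02 0" --pt "0 0 0 0" --pt "0 0 0 0"

```text
t: 7.75
tcp_pos: [0.4139, -0.3118, 0.0335]
tool_rot: [[-0.956, 0.294, 0.001], [0.294, 0.956, -0.001], [-0.001, -0.0, -1.0]]
ft_force: [-0.5, -0.4, -2.0]
width: 0.0615
grasp_force: 44.5
```

Run:
```python
from h import *
plan(.4128,-.3111,.031,-.3+np.pi/2)
```

```text
now [ 0.4139 -0.3118  0.0335] yaw_y 1.272 q6 -2.15 w 0.0615 F 44.5 t 7.8
 tool shift mm [1.2 0.4 2.5] frac [0.008 0.002 0.017] turn rad 0.002 frac 0.003
```

Emit:
send_rows --pt "0.008 0 0.02 0" --pt "0 0 0.005 0" --pt "0 0 0 0" --pt "0 0 0 0" --pt "0 0 0 0" --pt "0 0 0 0" --pt "0 0 0 0" --pt "0 0 0 0" --pt "0 0 0 0" --pt "0 0 0 0"

```text
t: 9.0
tcp_pos: [0.4142, -0.3127, 0.0308]
tool_rot: [[-0.956, 0.294, 0.004], [0.294, 0.956, -0.003], [-0.005, -0.002, -1.0]]
ft_force: [5.4, -0.6, 3.6]
width: 0.0617
grasp_force: 45.1
```

Emit:
send_rows --pt "0 0 0 0" --pt "0 0 0 0" --pt "0 0 0 0" --pt "0 0 0 0" --pt "0 0 -0.1 0" --pt "0 0 -0.2 0" --pt "0 0 -0.2 0" --pt "0 0 -0.2 0" --pt "0 0 -0.1 0" --pt "0 0 0 0" --grip 1

```text
t: 10.25
tcp_pos: [0.413, -0.3118, 0.1506]
tool_rot: [[-0.956, 0.294, 0.002], [0.294, 0.956, -0.002], [-0.002, -0.002, -1.0]]
ft_force: [0.4, -0.0, -0.1]
width: 0.0853
grasp_force: 0.0
```

Run:
```python
from h import *
plan(.4801,-.0622,.1,.1705)
```

```text
now [ 0.413  -0.3118  0.1506] yaw_y 1.272 q6 -2.15 w 0.0853 F 0.0 t 10.2
 tool shift mm [  9.3 258.4  50.2] frac [0.062 1.723 0.335] turn rad 1.102 frac 2.204
```

Emit:
send_rows --pt "0.0124 0.345 0 0" --pt "0.0124 0.345 0 0" --pt "0.0124 0.345 0 0" --pt "0.0124 0.345 0 0" --pt "0.0124 0.345 0 0" --pt "0 0 0.06 0.36" --pt "0 0 0.06 0.36" --pt "0 0 0.06 0.36" --pt "0 0 0.06 0.36" --pt "0 0 0.06 0.36"

```text
t: 11.5
tcp_pos: [0.4784, -0.0607, 0.1024]
tool_rot: [[-0.358, 0.934, -0.003], [0.934, 0.358, 0.001], [0.002, -0.002, -1.0]]
ft_force: [0.5, -0.0, 1.1]
width: 0.0851
grasp_force: 0.0
```

Emit:
send_rows --pt "0 0 0 0.2" --pt "0 0 0 0.2" --pt "0 0 0.1 0" --pt "0 0 0.1 0" --pt "0 0 0.1 0" --pt "0 0 0.1 0" --pt "0 0 0.1 0" --pt "0 0 0.06 0" --pt "0 0 0.03 0" --pt "0 0 0 0"

```text
t: 12.75
tcp_pos: [0.4797, -0.0611, 0.0157]
tool_rot: [[-0.172, 0.985, -0.0], [0.985, 0.172, 0.0], [0.0, -0.0, -1.0]]
ft_force: [0.1, -0.5, 1.1]
width: 0.0857
grasp_force: 0.0
```

Run:
```python
from h import *
plan(.4801,-.0622,.0145,.1705)
m=viewer.camera_model('top');t=viewer.camera('top');cv2.imwrite('pics/top2.png',t[:,:,::-1])
```

```text
now [ 0.4797 -0.0611  0.0157] yaw_y 0.173 q6 -0.55 w 0.0857 F 0.0 t 12.8
 tool shift mm [-1.1  0.2  1.2] frac [-0.007  0.002  0.008] turn rad 0.002 frac 0.004
```

Emit:
send_rows --pt "-0.007 0 0.008 0" --pt "0 0 0 0" --pt "0 0 0 0" --pt "0 0 0 0" --pt "0 0 0 0" --pt "0 0 -0.1 0" --pt "0 0 -0.2 0" --pt "0 0 -0.25 0" --pt "0 0 -0.25 0" --pt "0 0 -0.2 0" --grip 0

```text
t: 14.05
tcp_pos: [0.4795, -0.0618, 0.1663]
tool_rot: [[-0.172, 0.985, 0.0], [0.985, 0.172, 0.0], [0.0, 0.0, -1.0]]
ft_force: [0.2, -0.3, -1.8]
width: 0.0618
grasp_force: 44.7
```

```bash
cat >> h.py <<'E'
def cr(x,y=0,c=(.4625,-.3265),a=-.3): return c[0]+np.cos(a)*x-np.sin(a)*y,c[1]+np.sin(a)*x+np.cos(a)*y
E
python3 - <<'E'
from h import *
print(cr(-.026))
plan(*cr(-.026),.16,-.3+np.pi/2)
E
```

```text
(np.float64(0.43766125128273425), np.float64(-0.3188164746268052))
now [ 0.4795 -0.0618  0.1663] yaw_y 0.173 q6 -0.55 w 0.0618 F 44.7 t 14.1
 tool shift mm [-246.   -85.3    6.3] frac [-1.64  -0.569  0.042] turn rad -1.098 frac -2.196
```

Emit:
send_rows --pt "-0.328 -0.114 0 0" --pt "-0.328 -0.114 0 0" --pt "-0.328 -0.114 0 0" --pt "-0.328 -0.114 0 0" --pt "-0.328 -0.114 0 0" --pt "0 0 0 -0.36" --pt "0 0 0 -0.36" --pt "0 0 0 -0.36" --pt "0 0 0 -0.36" --pt "0 0 0 -0.36"

```text
t: 15.3
tcp_pos: [0.4373, -0.3184, 0.1644]
tool_rot: [[-0.881, 0.473, -0.001], [0.473, 0.881, 0.001], [0.001, 0.001, -1.0]]
ft_force: [-0.3, 0.6, -2.6]
width: 0.0617
grasp_force: 44.7
```

Emit:
send_rows --pt "0 0 0.0 -0.2" --pt "0 0 0.05 -0.2" --pt "0 0 0.1 0" --pt "0 0 0.1 0" --pt "0 0 0.1 0" --pt "0 0 0.1 0" --pt "0 0 0.05 0" --pt "0 0 0.03 0" --pt "0 0 0 0" --pt "0 0 0 0"

```text
t: 16.55
tcp_pos: [0.4381, -0.3195, 0.0857]
tool_rot: [[-0.956, 0.294, 0.001], [0.294, 0.956, -0.001], [-0.001, -0.001, -1.0]]
ft_force: [0.0, 0.2, -2.4]
width: 0.0617
grasp_force: 44.7
```

Run:
```python
from h import *
plan(*cr(-.026),.071,-.3+np.pi/2)
m=viewer.camera_model('scene');t=viewer.camera('scene').copy()
# overlay: where props' far end centres should be
for x,z in((-.052,.04),(0,.04),(.052,.04),(-.026,.08),(.026,.08)):
    for y in(-.031,.031):
        q=np.array([[*cr(x,y),z]])
        cv2.drawMarker(t,tuple(np.round(proj(m,q)[0]).astype(int)),(0,255,0) if y>0 else (255,0,0),cv2.MARKER_CROSS,5,1)
cv2.imwrite('pics/s2.png',cv2.resize(t[120:270,100:300],(800,600),interpolation=cv2.INTER_CUBIC)[:,:,::-1])
```

```text
now [ 0.4381 -0.3195  0.0857] yaw_y 1.272 q6 -2.13 w 0.0617 F 44.7 t 16.6
 tool shift mm [ 0.7  0.6 14.7] frac [0.005 0.004 0.098] turn rad 0.002 frac 0.003
```

View pics/s2.png

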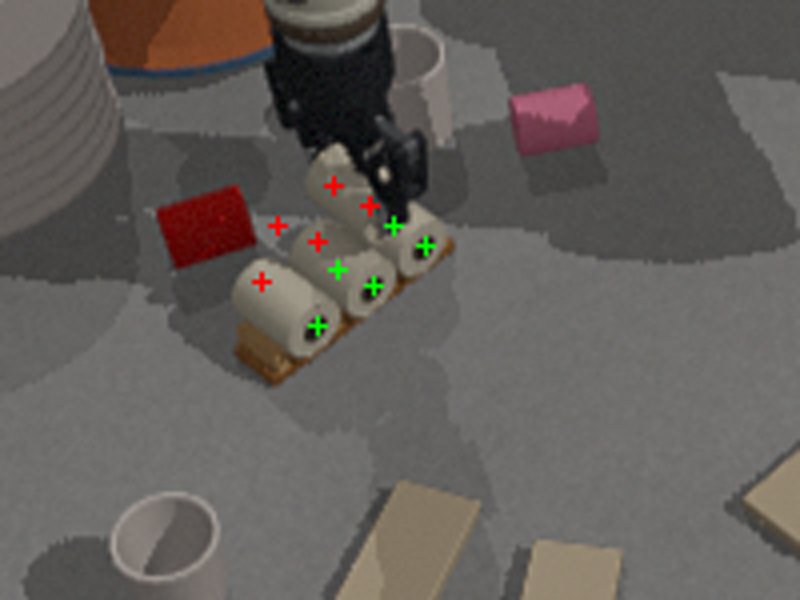

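Three bottom props sit in their grooves, and the predicted end centres (green crosses at 318,325, 374,286 and 426,245) fall on the dark centres. The held prop is aligned over the first gap, so I lower and release it.

Emit:
send_rows --pt "0.005 0.004 0.03 0" --pt "0 0 0.03 0" --pt "0 0 0.03 0" --pt "0 0 0.01 0" --pt "0 0 0 0" --pt "0 0 0 0" --pt "0 0 0 0" --pt "0 0 0 0" --pt "0 0 0 0" --pt "0 0 0 0"

```text
t: 17.85
tcp_pos: [0.4381, -0.319, 0.071]
tool_rot: [[-0.956, 0.294, 0.002], [0.294, 0.956, -0.001], [-0.002, -0.001, -1.0]]
ft_force: [2.9, -0.5, 5.0]
width: 0.0615
grasp_force: 45.4
```

Emit:
send_rows --pt "0 0 0 0" --pt "0 0 0 0" --pt "0 0 0 0" --pt "0 0 0 0" --pt "0 0 -0.1 0" --pt "0 0 -0.2 0" --pt "0 0 -0.2 0" --pt "0 0 -0.1 0" --pt "0 0 0 0" --pt "0 0 0 0" --grip 1

```text
t: 19.1
tcp_pos: [0.4367, -0.3178, 0.1589]
tool_rot: [[-0.956, 0.294, -0.001], [0.294, 0.956, 0.002], [0.002, 0.001, -1.0]]
ft_force: [-0.1, 0.1, -0.8]
width: 0.0852
grasp_force: 0.0
```

Run:
```python
from h import *
plan(.4816,.175,.1,-.004)
```

```text
now [ 0.4367 -0.3178  0.1589] yaw_y 1.272 q6 -2.13 w 0.0852 F 0.0 t 19.1
 tool shift mm [101.8 484.2  59.6] frac [0.679 3.228 0.398] turn rad 1.276 frac 2.553
```

Emit:
send_rows --pt "0.0755 0.3587 0 0" --pt "0.0755 0.3587 0 0" --pt "0.0755 0.3587 0 0" --pt "0.0755 0.3587 0 0" --pt "0.0755 0.3587 0 0" --pt "0.0755 0.3587 0 0" --pt "0.0755 0.3587 0 0" --pt "0.0755 0.3587 0 0" --pt "0.0755 0.3587 0 0" --pt "0 0 0 0.2"

```text
t: 20.35
tcp_pos: [0.4808, 0.1777, 0.1585]
tool_rot: [[-0.923, 0.385, -0.003], [0.385, 0.923, 0.0], [0.003, -0.001, -1.0]]
ft_force: [-0.2, 0.5, 0.3]
width: 0.0854
grasp_force: 0.0
```

Emit:
send_rows --pt "0 0 0 0.36" --pt "0 0 0 0.36" --pt "0 0 0.06 0.36" --pt "0 0 0.06 0.36" --pt "0 0 0.06 0.36" --pt "0 0 0.06 0.36" --pt "0 0 0.06 0.19" --pt "0 0 0.06 0" --pt "0 0 0 0" --pt "0 0 0 0"

```text
t: 21.6
tcp_pos: [0.4821, 0.1745, 0.1061]
tool_rot: [[0.002, 1.0, -0.0], [1.0, -0.002, 0.0], [0.0, -0.0, -1.0]]
ft_force: [0.1, -0.2, -0.5]
width: 0.0857
grasp_force: 0.0
```

Run:
```python
from h import *
plan(.4816,.175,.0145,-.004)
```

```text
now [0.4821 0.1745 0.1061] yaw_y -0.002 q6 0.11 w 0.0857 F 0.0 t 21.6
 tool shift mm [ 0.5 -0.5 91.6] frac [ 0.004 -0.003  0.61 ] turn rad 0.002 frac 0.005
```

Emit:
send_rows --pt "0.004 -0.003 0.1 0" --pt "0 0 0.12 0" --pt "0 0 0.12 0" --pt "0 0 0.12 0" --pt "0 0 0.1 0" --pt "0 0 0.04 0" --pt "0 0 0.01 0" --pt "0 0 0 0" --pt "0 0 0 0" --pt "0 0 0 0"

```text
t: 22.85
tcp_pos: [0.4821, 0.1751, 0.0151]
tool_rot: [[0.002, 1.0, 0.001], [1.0, -0.002, 0.0], [0.0, 0.001, -1.0]]
ft_force: [-0.6, -0.3, 0.1]
width: 0.0853
grasp_force: 0.0
```

Emit:
send_rows --pt "0 0 0 0" --pt "0 0 0 0" --pt "0 0 0 0" --pt "0 0 0 0" --pt "0 0 0 0" --pt "0 0 -0.1 0" --pt "0 0 -0.2 0" --pt "0 0 -0.25 0" --pt "0 0 -0.25 0" --pt "0 0 -0.2 0" --grip 0

```text
t: 24.1
tcp_pos: [0.4817, 0.175, 0.1665]
tool_rot: [[0.002, 1.0, 0.001], [1.0, -0.002, 0.0], [0.0, 0.001, -1.0]]
ft_force: [0.6, -1.2, -2.9]
width: 0.0614
grasp_force: 44.7
```

Run:
```python
from h import *
plan(*cr(.026),.16,-.3+np.pi/2)
```

```text
now [0.4817 0.175  0.1665] yaw_y -0.002 q6 0.11 w 0.0614 F 44.7 t 24.1
 tool shift mm [-509.2    6.9    6.5] frac [-3.395  0.046  0.043] turn rad -1.273 frac -2.547
```

Emit:
send_rows --pt "-0.377 0.005 0 0" --pt "-0.377 0.005 0 0" --pt "-0.377 0.005 0 0" --pt "-0.377 0.005 0 0" --pt "-0.377 0.005 0 0" --pt "-0.377 0.005 0 0" --pt "-0.377 0.005 0 0" --pt "-0.377 0.005 0 0" --pt "-0.377 0.005 0 0" --pt "0 0 0 -0.2"

```text
t: 25.35
tcp_pos: [0.4863, -0.3378, 0.1648]
tool_rot: [[-0.095, 0.995, 0.0], [0.995, 0.095, -0.001], [-0.001, 0.0, -1.0]]
ft_force: [0.3, 1.2, -2.4]
width: 0.0618
grasp_force: 44.8
```

Emit:
send_rows --pt "0 0 0 -0.36" --pt "0 0 0 -0.36" --pt "0 0 0 -0.36" --pt "0 0 0 -0.36" --pt "0 0 0 -0.36" --pt "0 0 0 -0.36" --pt "0 0 0.05 -0.18" --pt "0 0 0.12 0" --pt "0 0 0.12 0" --pt "0 0 0.12 0"

```text
t: 26.6
tcp_pos: [0.4867, -0.3335, 0.1012]
tool_rot: [[-0.954, 0.299, -0.001], [0.299, 0.954, 0.001], [0.001, 0.001, -1.0]]
ft_force: [-0.3, 0.8, -3.0]
width: 0.0614
grasp_force: 44.8
```

Run:
```python
from h import *
plan(*cr(.026),.071,-.3+np.pi/2)
```

```text
now [ 0.4867 -0.3335  0.1012] yaw_y 1.267 q6 -2.07 w 0.0614 F 44.8 t 26.6
 tool shift mm [-0.9 -0.5 30.2] frac [-0.006 -0.003  0.201] turn rad -0.004 frac -0.008
```

Emit:
send_rows --pt "-0.006 -0.003 0.05 -0.008" --pt "0 0 0.05 0" --pt "0 0 0.05 0" --pt "0 0 0.03 0" --pt "0 0 0.02 0" --pt "0 0 0.004 0" --pt "0 0 0 0" --pt "0 0 0 0" --pt "0 0 0 0" --pt "0 0 0 0"

```text
t: 27.85
tcp_pos: [0.4879, -0.3346, 0.0726]
tool_rot: [[-0.956, 0.295, 0.0], [0.295, 0.956, -0.0], [-0.0, -0.0, -1.0]]
ft_force: [-0.0, -0.1, -2.8]
width: 0.0612
grasp_force: 44.8
```

Emit:
send_rows --pt "0 0 0 0" --pt "0 0 0 0" --pt "0 0 0 0" --pt "0 0 0 0" --pt "0 0 -0.1 0" --pt "0 0 -0.2 0" --pt "0 0 -0.2 0" --pt "0 0 -0.1 0" --pt "0 0 0 0" --pt "0 0 0 0" --grip 1

```text
t: 29.1
tcp_pos: [0.4873, -0.334, 0.1612]
tool_rot: [[-0.956, 0.295, -0.002], [0.295, 0.956, 0.002], [0.002, 0.001, -1.0]]
ft_force: [-0.4, 0.7, -0.5]
width: 0.0853
grasp_force: 0.0
```

Run:
```python
from h import *
m=viewer.camera_model('top');t=viewer.camera('top')
p,c,r,h=fit(m,seg(t,PROPS['p1'],31),cyl(.024),yaw0=.5);print(np.round(p,4),c,r)
plan(.6505,.1723,.1,.5)
```

```text
[0.65   0.1721 0.4921] 2.6674069592595616e-11 1.0130253841870205
now [ 0.4872 -0.3339  0.1609] yaw_y 1.271 q6 -2.08 w 0.0858 F 0.0 t 29.1
 tool shift mm [ -6.9 531.8  61.6] frac [-0.046  3.545  0.411] turn rad 0.771 frac 1.543
```

Emit:
send_rows --pt "-0.005 0.394 0 0" --pt "-0.005 0.394 0 0" --pt "-0.005 0.394 0 0" --pt "-0.005 0.394 0 0" --pt "-0.005 0.394 0 0" --pt "-0.005 0.394 0 0" --pt "-0.005 0.394 0 0" --pt "-0.005 0.394 0 0" --pt "-0.005 0.394 0 0" --pt "0 0 0 0.2"

```text
t: 30.4
tcp_pos: [0.6506, 0.1759, 0.1605]
tool_rot: [[-0.922, 0.386, -0.002], [0.386, 0.922, 0.001], [0.002, -0.0, -1.0]]
ft_force: [0.9, -0.1, -0.1]
width: 0.0854
grasp_force: 0.0
```

Emit:
send_rows --pt "0 0 0.06 0.336" --pt "0 0 0.06 0.336" --pt "0 0 0.06 0.336" --pt "0 0 0.06 0.336" --pt "0 0 0.06 0" --pt "0 0 0.06 0" --pt "0 0 0 0" --pt "0 0 0 0" --pt "0 0 0 0" --pt "0 0 0 0"

```text
t: 31.65
tcp_pos: [0.6515, 0.1717, 0.109]
tool_rot: [[-0.479, 0.878, 0.001], [0.878, 0.479, 0.0], [-0.0, 0.001, -1.0]]
ft_force: [0.6, -0.3, 0.6]
width: 0.0859
grasp_force: 0.0
```

Run:
```python
from h import *
plan(.6503,.1722,.0145,.495)
m=viewer.camera_model('scene');t=viewer.camera('scene').copy()
for x,z in((-.052,.04),(0,.04),(.052,.04),(-.026,.08),(.026,.08)):
    for y in(-.031,.031):
        q=np.array([[*cr(x,y),z]])
        cv2.drawMarker(t,tuple(np.round(proj(m,q)[0]).astype(int)),(0,255,0) if y>0 else (255,0,0),cv2.MARKER_CROSS,5,1)
cv2.imwrite('pics/s3.png',cv2.resize(t[120:270,100:300],(800,600),interpolation=cv2.INTER_CUBIC)[:,:,::-1])
```

```text
now [0.6515 0.1717 0.109 ] yaw_y 0.500 q6 -0.42 w 0.0859 F 0.0 t 31.6
 tool shift mm [ 1.1 -0.8 94.5] frac [ 0.007 -0.006  0.63 ] turn rad 0.005 frac 0.009
```

View pics/s3.png

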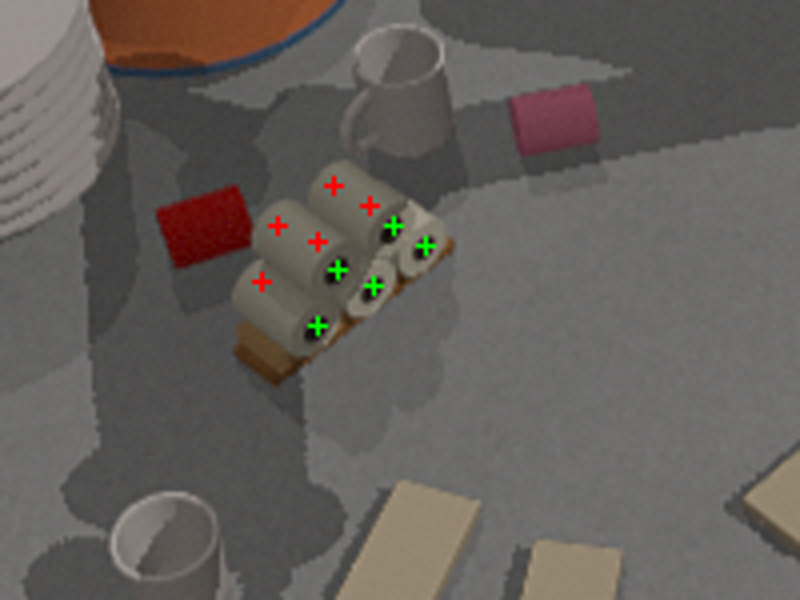

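Both second-row props are saddled (dark centres at 394,226 and 338,270, on the predicted crosses). Next I grasp the last prop.

Emit:
send_rows --pt "0.007 -0.006 0.1 0.009" --pt "0 0 0.12 0" --pt "0 0 0.12 0" --pt "0 0 0.12 0" --pt "0 0 0.12 0" --pt "0 0 0.04 0" --pt "0 0 0.01 0" --pt "0 0 0 0" --pt "0 0 0 0" --pt "0 0 0 0"

```text
t: 32.95
tcp_pos: [0.6503, 0.1722, 0.0146]
tool_rot: [[-0.475, 0.88, 0.001], [0.88, 0.475, 0.0], [-0.0, 0.001, -1.0]]
ft_force: [1.0, 0.8, 0.4]
width: 0.0852
grasp_force: 0.0
```

Emit:
send_rows --pt "0 0 0 0" --pt "0 0 0 0" --pt "0 0 0 0" --pt "0 0 0 0" --pt "0 0 0 0" --pt "0 0 -0.2 0" --pt "0 0 -0.3 0" --pt "0 0 -0.3 0" --pt "0 0 -0.3 0" --pt "0 0 -0.2 0" --grip 0

```text
t: 34.2
tcp_pos: [0.6499, 0.1722, 0.2105]
tool_rot: [[-0.475, 0.88, 0.001], [0.88, 0.475, 0.0], [-0.0, 0.001, -1.0]]
ft_force: [0.4, -0.6, -3.5]
width: 0.0618
grasp_force: 44.9
```

Run:
```python
from h import *
plan(*cr(0),.21,-.3+np.pi/2)
```

```text
now [0.6499 0.1722 0.2105] yaw_y 0.495 q6 -0.42 w 0.0618 F 44.9 t 34.2
 tool shift mm [-3.498e+02 -4.019e+02  3.000e-01] frac [-2.332e+00 -2.679e+00  2.000e-03] turn rad -0.776 frac -1.551
```

Emit:
send_rows --pt "-0.259 -0.298 0 0" --pt "-0.259 -0.298 0 0" --pt "-0.259 -0.298 0 0" --pt "-0.259 -0.298 0 0" --pt "-0.259 -0.298 0 0" --pt "-0.259 -0.298 0 0" --pt "-0.259 -0.298 0 0" --pt "-0.259 -0.298 0 0" --pt "-0.259 -0.298 0 0" --pt "0 0 0 -0.2"

```text
t: 35.45
tcp_pos: [0.4596, -0.33, 0.2079]
tool_rot: [[-0.558, 0.83, -0.002], [0.83, 0.558, 0.0], [0.001, -0.001, -1.0]]
ft_force: [0.9, 0.5, -3.0]
width: 0.0617
grasp_force: 45.4
```

Emit:
send_rows --pt "0 0 0 -0.338" --pt "0 0 0 -0.338" --pt "0 0 0 -0.338" --pt "0 0 0.05 -0.338" --pt "0 0 0.1 0" --pt "0 0 0.1 0" --pt "0 0 0.1 0" --pt "0 0 0.05 0" --pt "0 0 0 0" --pt "0 0 0 0"

```text
t: 36.7
tcp_pos: [0.4623, -0.3271, 0.1497]
tool_rot: [[-0.955, 0.296, 0.001], [0.296, 0.955, -0.001], [-0.001, -0.001, -1.0]]
ft_force: [-0.5, 1.0, -2.3]
width: 0.0616
grasp_force: 45.5
```

Run:
```python
from h import *
plan(*cr(0),.1105,-.3+np.pi/2)
```

```text
now [ 0.4623 -0.3271  0.1497] yaw_y 1.271 q6 -2.10 w 0.0616 F 45.5 t 36.7
 tool shift mm [ 0.   0.6 39.2] frac [0.    0.004 0.261] turn rad 0.000 frac 0.000
```

Emit:
send_rows --pt "0 0.004 0.06 0" --pt "0 0 0.06 0" --pt "0 0 0.06 0" --pt "0 0 0.04 0" --pt "0 0 0.02 0" --pt "0 0 0.01 0" --pt "0 0 0.01 0" --pt "0 0 0 0" --pt "0 0 0 0" --pt "0 0 0 0"

```text
t: 37.95
tcp_pos: [0.4628, -0.3266, 0.1108]
tool_rot: [[-0.955, 0.295, 0.002], [0.295, 0.955, -0.001], [-0.002, -0.001, -1.0]]
ft_force: [2.2, -0.4, 4.1]
width: 0.0613
grasp_force: 45.9
```

Run:
```python
from h import *
plan(*cr(0),.1105,-.3+np.pi/2)
```

```text
now [ 0.4628 -0.3266  0.1108] yaw_y 1.271 q6 -2.10 w 0.0613 F 45.9 t 38.0
 tool shift mm [0.3 0.  0.3] frac [0.002 0.    0.002] turn rad 0.000 frac 0.000
```

Contact is felt (force +4 N, was -2.5), so I release, lift, and move clear.

Emit:
send_rows --pt "0 0 0 0" --pt "0 0 0 0" --pt "0 0 0 0" --pt "0 0 0 0" --pt "0 0 -0.1 0" --pt "0 0 -0.2 0" --pt "0 0 -0.2 0" --pt "0 0 -0.1 0" --pt "0 0 0 0" --pt "0 0 0 0" --grip 1

```text
t: 39.2
tcp_pos: [0.4616, -0.3255, 0.1987]
tool_rot: [[-0.955, 0.295, -0.002], [0.295, 0.955, 0.002], [0.002, 0.001, -1.0]]
ft_force: [-0.1, 0.2, 0.2]
width: 0.0855
grasp_force: 0.0
```

Emit:
send_rows --pt "0 0.3 0 0" --pt "0 0.3 0 0" --pt "0 0.3 0 0" --pt "0 0.3 0 0" --pt "0 0.3 0 0" --pt "0 0 0 0" --pt "0 0 0 0" --pt "0 0 0 0" --pt "0 0 0 0" --pt "0 0 0 0"

```text
t: 40.45
tcp_pos: [0.5285, -0.1117, 0.2]
tool_rot: [[-0.955, 0.296, 0.0], [0.296, 0.955, -0.0], [-0.0, 0.0, -1.0]]
ft_force: [0.1, 0.2, 0.3]
width: 0.0854
grasp_force: 0.0
```

Run:
```python
from h import *
m=viewer.camera_model('scene');t=viewer.camera('scene').copy()
for x,z in((-.052,.04),(0,.04),(.052,.04),(-.026,.08),(.026,.08),(0,.12)):
    for y in(-.031,.031):
        q=np.array([[*cr(x,y),z]])
        cv2.drawMarker(t,tuple(np.round(proj(m,q)[0]).astype(int)),(0,255,0) if y>0 else (255,0,0),cv2.MARKER_CROSS,5,1)
a=cv2.resize(t[120:270,100:300],(400,300),interpolation=cv2.INTER_CUBIC)
m=viewer.camera_model('top');t=viewer.camera('top');cv2.imwrite('pics/top3.png',t[:,:,::-1])
b=cv2.resize(t[90:290,100:420],(480,300),interpolation=cv2.INTER_CUBIC)
cv2.imwrite('pics/s4.png',np.hstack([a[:,80:],b])[:,:,::-1])
for n,uv in BATTS.items():
    try:
        p,c,r,h=fit(m,seg(t,uv,42),box(0));print(n,np.round(p,4),'%.1e %.3f'%(c,r))
    except Exception as e: print(n,e)
p,c,r,h=fit(m,seg(t,(138,225),42,115,vmin=115),box(.012),yaw0=-.15);print(np.round(p,4),c,r)
```

```text
b1 [0.6533 0.0645 0.1504] 2.1e-11 0.971
b2 [ 0.6595 -0.0769  0.5044] 7.7e-12 10.260
b3 attempt to get argmax of an empty sequence
b4 [ 0.4798  0.0675 -0.4501] 1.9e-11 1.694
[ 0.4837  0.3348 -0.177 ] 4.44496080293654e-11 0.9864661509826004
```

View pics/s4.png

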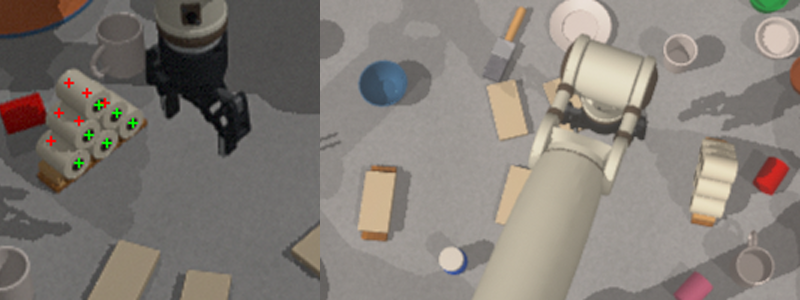

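The pyramid of six is complete, with every dark end on its predicted cross. The batts come next, starting with b1 (about 510,110 in the right panel), which is fully visible.

Run:
```python
from h import *
plan(.6533,.0645,.1,.151+np.pi/2)
```

```text
now [ 0.5286 -0.1114  0.2001] yaw_y 1.270 q6 -1.70 w 0.0856 F 0.0 t 40.5
 tool shift mm [-67.1 205.  100.1] frac [-0.447  1.366  0.667] turn rad -0.451 frac -0.903
```

Emit:
send_rows --pt "-0.112 0.3415 0 0" --pt "-0.112 0.3415 0 0" --pt "-0.112 0.3415 0 0" --pt "-0.112 0.3415 0 0" --pt "0 0 0.13 -0.3" --pt "0 0 0.13 -0.3" --pt "0 0 0.13 -0.3" --pt "0 0 0.13 0" --pt "0 0 0.1 0" --pt "0 0 0 0"

```text
t: 41.8
tcp_pos: [0.6523, 0.0648, 0.1053]
tool_rot: [[-0.989, -0.148, -0.003], [-0.148, 0.989, 0.0], [0.003, 0.001, -1.0]]
ft_force: [-0.6, 0.5, 0.8]
width: 0.0853
grasp_force: 0.0
```

Run:
```python
from h import *
plan(.6533,.0645,.0105,.151+np.pi/2)
m=viewer.camera_model('top');t=viewer.camera('top');cv2.imwrite('pics/top4.png',t[:,:,::-1])
for n,uv in BATTS.items():
    try:
        p,c,r,h=fit(m,seg(t,uv,42),box(0));print(n,np.round(p,4),'%.1e %.3f'%(c,r))
    except Exception as e: print(n,e)
```

```text
now [0.6523 0.0648 0.1053] yaw_y 1.720 q6 -1.80 w 0.0853 F 0.0 t 41.8
 tool shift mm [-1.3 -0.5 94.8] frac [-0.008 -0.004  0.632] turn rad -0.002 frac -0.005
b1 attempt to get argmax of an empty sequence
b2 [ 0.6512 -0.0574  0.2861] 2.9e-11 0.979
b3 [ 0.6533 -0.173   0.1027] 6.5e-11 0.981
b4 [ 0.4719  0.0511 -0.216 ] 5.9e-12 1.205
```

Emit:
send_rows --pt "-0.008 -0.004 0.12 0" --pt "0 0 0.12 0" --pt "0 0 0.12 0" --pt "0 0 0.12 0" --pt "0 0 0.08 0" --pt "0 0 0.05 0" --pt "0 0 0.02 0" --pt "0 0 0 0" --pt "0 0 0 0" --pt "0 0 0 0"

```text
t: 43.1
tcp_pos: [0.6549, 0.0643, 0.0131]
tool_rot: [[-0.989, -0.15, 0.001], [-0.15, 0.989, -0.0], [-0.001, -0.0, -1.0]]
ft_force: [-0.2, 0.5, 0.7]
width: 0.0854
grasp_force: 0.0
```

Emit:
send_rows --pt "0 0 0 0" --pt "0 0 0 0" --pt "0 0 0 0" --pt "0 0 0 0" --pt "0 0 0 0" --pt "0 0 0 0" --pt "0 0 -0.1 0" --pt "0 0 -0.2 0" --pt "0 0 -0.2 0" --pt "0 0 -0.1 0" --grip 0 --squeeze 60

```text
t: 44.35
tcp_pos: [0.6553, 0.0644, 0.1046]
tool_rot: [[-0.989, -0.15, 0.002], [-0.15, 0.989, -0.0], [-0.002, -0.001, -1.0]]
ft_force: [0.2, -0.2, -1.7]
width: 0.0575
grasp_force: 64.4
```

Run:
```python
from h import *
plan(.4835,.335,.12,-.174+np.pi/2)
im=viewer.camera('wrist');cv2.imwrite('pics/w5.png',im[:,:,::-1])
```

```text
now [0.6553 0.0644 0.1046] yaw_y 1.721 q6 -1.81 w 0.0575 F 64.4 t 44.4
 tool shift mm [129.3 293.3 -15.9] frac [ 0.862  1.955 -0.106] turn rad 0.324 frac 0.649
```

View pics/w5.png

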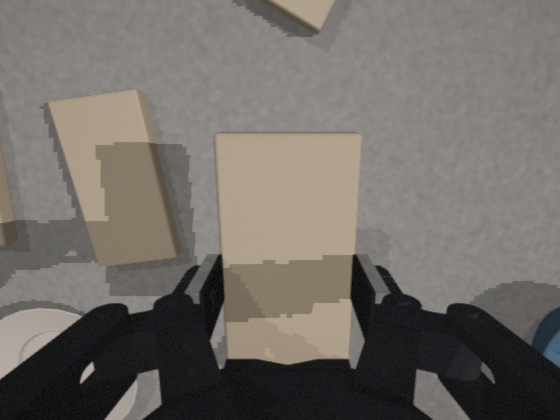

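The batt is held level (its edges at cols 217–360, front edge at row 132). I carry it over the pallet.

Emit:
send_rows --pt "0.1437 0.326 -0.02 0" --pt "0.1437 0.326 -0.02 0" --pt "0.1437 0.326 -0.02 0" --pt "0.1437 0.326 -0.02 0" --pt "0.1437 0.326 -0.02 0" --pt "0.1437 0.326 0 0" --pt "0 0 0 0.325" --pt "0 0 0 0.325" --pt "0 0 0 0" --pt "0 0 0 0"

```text
t: 45.65
tcp_pos: [0.4825, 0.3348, 0.1168]
tool_rot: [[-0.985, 0.172, -0.001], [0.172, 0.985, -0.0], [0.001, -0.001, -1.0]]
ft_force: [0.0, -0.5, -2.3]
width: 0.0574
grasp_force: 64.6
```

Run:
```python
from h import *
plan(.4835,.335,.12,-.174+np.pi/2)
s=ctrl.get_state();R=np.array(s['tool_rot']);p=np.array(s['tcp_pos'])
m=viewer.camera_model('wrist');im=viewer.camera('wrist').copy()
e=ray(m,(288,132.5),p[2]+.001)-p[:2];print('front edge in tool x,y mm',1000*e@R[:2,:2])
a=-.174;c=np.array([.4835,.335]);M=np.array([[np.cos(a),-np.sin(a)],[np.sin(a),np.cos(a)]])
q=np.array([[*(c+M@[sx*.06,sy*.03]),.026] for sx,sy in((-1,-1),(1,-1),(1,1),(-1,1))])
cv2.polylines(im,[np.round(proj(m,q)).astype(int)],True,(0,255,0),1)
cv2.imwrite('pics/w6.png',im[:,:,::-1])
```

```text
now [0.4825 0.3348 0.1168] yaw_y 1.398 q6 -1.00 w 0.0574 F 64.6 t 45.6
 tool shift mm [-1.   0.3 -3.2] frac [-0.007  0.002 -0.021] turn rad 0.002 frac 0.003
front edge in tool x,y mm [63.37402902  0.8754022 ]
```

View pics/w6.png

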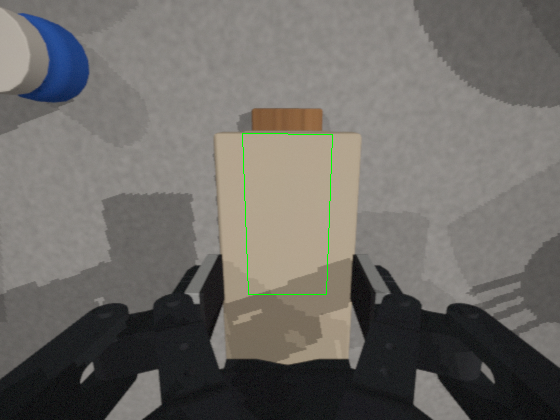

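Run:
```python
from h import *
m=viewer.camera_model('wrist')
im=cv2.imread('pics/w6.png')[:,:,::-1]
hsv=cv2.cvtColor(np.ascontiguousarray(im),cv2.COLOR_RGB2HSV)
k=((hsv[...,1]>100)&(hsv[...,0]<25)&(hsv[...,2]>60)).astype(np.uint8)[90:131,230:345]
ys,xs=np.nonzero(k);print(xs.min()+230,xs.max()+230,ys.min()+90)
for v in(112,120,128):
    r=np.nonzero(k[v-90])[0]+230;print(v,r.min(),r.max())
a=-.174;c=np.array([.4835,.335]);M=np.array([[np.cos(a),-np.sin(a)],[np.sin(a),np.cos(a)]])
for uv in((252,108),(323,108),(287.5,108)):
    for z in (.012,): print(uv,1000*M.T@(ray(m,uv,z)-c))
```

```text
252 321 109
112 252 321
120 252 321
128 252 321
(252, 108) [-76.52294854 -24.27944093]
(323, 108) [-76.55797402  25.21039935]
(287.5, 108) [-76.54046117   0.46532551]
```

Emit:
send_rows --pt "-0.018 0.003 0.1 0" --pt "0 0 0.1 0" --pt "0 0 0.1 0" --pt "0 0 0.1 0" --pt "0 0 0.06 0" --pt "0 0 0.03 0" --pt "0 0 0.01 0" --pt "0 0 0.008 0" --pt "0 0 0 0" --pt "0 0 0 0"

```text
t: 46.95
tcp_pos: [0.4857, 0.3352, 0.0416]
tool_rot: [[-0.985, 0.174, 0.0], [0.174, 0.985, 0.0], [-0.0, 0.0, -1.0]]
ft_force: [-0.2, -0.2, -2.2]
width: 0.0573
grasp_force: 64.6
```

```bash
cat >> h.py <<'E'
def pile(x,y,c=(.4835,.335),a=-.174): return c[0]+np.cos(a)*x-np.sin(a)*y,c[1]+np.sin(a)*x+np.cos(a)*y
E
python3 - <<'E'
from h import *
plan(*pile(.0017,0),.039,-.174+np.pi/2);print(ctrl.get_state()['ft_force'])
E
```

```text
now [0.4857 0.3352 0.0416] yaw_y 1.396 q6 -1.00 w 0.0573 F 64.6 t 47.0
 tool shift mm [ 0.5 -0.6  2.6] frac [ 0.003 -0.004  0.017] turn rad -0.001 frac -0.002
[-0.21893192 -0.20509022 -2.19100192]
```

Emit:
send_rows --pt "0.003 -0.004 0.01 0" --pt "0 0 0.008 0" --pt "0 0 0 0" --pt "0 0 0 0" --pt "0 0 0 0" --pt "0 0 0 0" --pt "0 0 0 0" --pt "0 0 0 0" --pt "0 0 0 0" --pt "0 0 0 0"

```text
t: 48.2
tcp_pos: [0.485, 0.3346, 0.0394]
tool_rot: [[-0.985, 0.174, -0.0], [0.174, 0.985, -0.0], [0.0, -0.0, -1.0]]
ft_force: [-3.5, -2.4, 5.1]
width: 0.0573
grasp_force: 65.4
```

Emit:
send_rows --pt "0 0 0 0" --pt "0 0 0 0" --pt "0 0 0 0" --pt "0 0 0 0" --pt "0 0 -0.1 0" --pt "0 0 -0.15 0" --pt "0 0 -0.15 0" --pt "0 0 -0.15 0" --pt "0 0 0 0" --pt "0 0 0 0" --grip 1

```text
t: 49.45
tcp_pos: [0.4847, 0.3344, 0.1207]
tool_rot: [[-0.985, 0.174, -0.0], [0.174, 0.985, -0.0], [0.0, -0.0, -1.0]]
ft_force: [0.0, 0.2, -0.4]
width: 0.0854
grasp_force: 0.0
```

Run:
```python
from h import *
m=viewer.camera_model('wrist');im=viewer.camera('wrist').copy()
a=-.174
for z,col in((.040,(0,255,0)),):
    q=np.array([[*pile(sx*.06,sy*.03),z] for sx,sy in((-1,-1),(1,-1),(1,1),(-1,1))])
    print(np.round(proj(m,q),1).tolist())
cv2.imwrite('pics/w7.png',im[:,:,::-1])
hsv=cv2.cvtColor(im,cv2.COLOR_RGB2HSV)
k=((hsv[...,1]>45)&(hsv[...,1]<110)&(hsv[...,0]<25)&(hsv[...,2]>70)).astype(np.uint8)
for v in(150,180,210):
    r=np.nonzero(k[v,150:430])[0]+150;print(v,r.min(),r.max())
c=np.nonzero(k[:,288])[0];print('col288',c.min(),c.max())
m=viewer.camera_model('top');t=viewer.camera('top');cv2.imwrite('pics/top5.png',t[:,:,::-1])
for n,uv in BATTS.items():
    try:
        p,c,r,h=fit(m,seg(t,uv,42),box(0));print(n,np.round(p,4),'%.1e %.3f'%(c,r))
    except Exception as e: print(n,e)
```

```text
[[239.6, 130.7], [246.1, 298.3], [327.6, 298.2], [333.7, 130.5]]
150 242 333
180 243 331
210 244 330
col288 105 295
b1 attempt to get argmax of an empty sequence
b2 [ 0.6513 -0.0573  0.28  ] 4.0e-11 0.983
b3 [ 0.6532 -0.1731  0.1034] 5.3e-11 0.980
b4 [ 0.4689  0.0581 -0.3427] 4.4e-11 0.978
```

Run:
```python
from h import *
plan(.4689,.0581,.1,-.343+np.pi/2)
```

```text
now [0.4842 0.3342 0.1199] yaw_y 1.396 q6 -1.00 w 0.0854 F 0.0 t 49.5
 tool shift mm [ -33.  -274.6   20.2] frac [-0.22  -1.831  0.134] turn rad 0.168 frac 0.336
```

Emit:
send_rows --pt "-0.0367 -0.305 0 0" --pt "-0.0367 -0.305 0 0" --pt "-0.0367 -0.305 0 0" --pt "-0.0367 -0.305 0 0" --pt "-0.0367 -0.305 0 0" --pt "-0.0367 -0.305 0 0" --pt "0 0 0.1 0.336" --pt "0 0 0.1 0" --pt "0 0 0.1 0" --pt "0 0 0 0"

```text
t: 50.8
tcp_pos: [0.4683, 0.0592, 0.0743]
tool_rot: [[-0.943, 0.334, -0.004], [0.334, 0.943, 0.001], [0.004, -0.001, -1.0]]
ft_force: [0.3, 0.1, -0.0]
width: 0.0854
grasp_force: 0.0
```

Run:
```python
from h import *
plan(.4689,.0581,.0125,-.343+np.pi/2)
```

```text
now [0.4683 0.0592 0.0743] yaw_y 1.230 q6 -1.36 w 0.0854 F 0.0 t 50.8
 tool shift mm [-1.2 -0.8 61.7] frac [-0.008 -0.005  0.412] turn rad 0.003 frac 0.005
```

Emit:
send_rows --pt "-0.004 -0.005 0.1 0" --pt "0 0 0.1 0" --pt "0 0 0.1 0" --pt "0 0 0.06 0" --pt "0 0 0.03 0" --pt "0 0 0.016 0" --pt "0 0 0 0" --pt "0 0 0 0" --pt "0 0 0 0" --pt "0 0 0 0"

```text
t: 52.05
tcp_pos: [0.4702, 0.0576, 0.0153]
tool_rot: [[-0.942, 0.336, 0.0], [0.336, 0.942, -0.0], [-0.0, 0.0, -1.0]]
ft_force: [-0.1, 0.3, 0.6]
width: 0.0856
grasp_force: 0.0
```

Emit:
send_rows --pt "0 0 0 0" --pt "0 0 0 0" --pt "0 0 0 0" --pt "0 0 0 0" --pt "0 0 0 0" --pt "0 0 0 0" --pt "0 0 -0.1 0" --pt "0 0 -0.2 0" --pt "0 0 -0.2 0" --pt "0 0 -0.15 0" --grip 0

```text
t: 53.3
tcp_pos: [0.4703, 0.0576, 0.1144]
tool_rot: [[-0.942, 0.336, 0.001], [0.336, 0.942, -0.0], [-0.001, 0.0, -1.0]]
ft_force: [-0.1, -0.1, -3.0]
width: 0.0558
grasp_force: 63.9
```

Run:
```python
from h import *
plan(*pile(.0,0),.12,-.174+np.pi/2)
```

```text
now [0.4703 0.0576 0.1144] yaw_y 1.228 q6 -1.36 w 0.0558 F 63.9 t 53.3
 tool shift mm [ 80.8 265.7  -5.6] frac [ 0.539  1.771 -0.037] turn rad -0.169 frac -0.338
```

Emit:
send_rows --pt "0.106 0.354 -0.01 0" --pt "0.106 0.354 -0.01 0" --pt "0.106 0.354 -0.01 0" --pt "0.106 0.354 -0.01 0" --pt "0.106 0.354 0 0" --pt "0 0 0 -0.338" --pt "0 0 0 0" --pt "0 0 0 0" --pt "0 0 0 0" --pt "0 0 0 0"

```text
t: 54.55
tcp_pos: [0.4846, 0.3339, 0.1188]
tool_rot: [[-0.985, 0.175, -0.0], [0.175, 0.985, 0.0], [0.0, 0.0, -1.0]]
ft_force: [-0.5, -0.4, -2.5]
width: 0.0555
grasp_force: 64.2
```

```bash
cat >> h.py <<'E'
def held():
    """edges of held batt in wrist picture"""
    im=viewer.camera('wrist').copy();hsv=cv2.cvtColor(im,cv2.COLOR_RGB2HSV)
    k=((hsv[...,1]>45)&(hsv[...,1]<110)&(hsv[...,0]<25)&(hsv[...,2]>60)).astype(np.uint8)
    for v in(150,180,210,240):
        r=np.nonzero(k[v,200:380])[0]+200;print('row',v,r.min(),r.max())
    for u in(235,288,340):
        c=np.nonzero(k[90:200,u])[0]+90;print('col',u,c.min())
    return im
E
python3 - <<'E'
from h import *
plan(*pile(.0015,0),.056,-.174+np.pi/2)
im=held();cv2.imwrite('pics/w8.png',im[:,:,::-1])
E
```

```text
now [0.4846 0.3339 0.1188] yaw_y 1.395 q6 -1.00 w 0.0555 F 64.2 t 54.5
 tool shift mm [-0.2  0.9 62.8] frac [-0.002  0.006  0.419] turn rad -0.001 frac -0.003
row 150 216 358
row 180 218 356
row 210 219 354
row 240 221 352
col 235 132
col 288 105
col 340 132
```

Emit:
send_rows --pt "-0.001 0.006 0.1 0" --pt "0 0 0.1 0" --pt "0 0 0.1 0" --pt "0 0 0.06 0" --pt "0 0 0.03 0" --pt "0 0 0.015 0" --pt "0 0 0.008 0" --pt "0 0 0 0" --pt "0 0 0 0" --pt "0 0 0 0"

```text
t: 55.85
tcp_pos: [0.4849, 0.3353, 0.0569]
tool_rot: [[-0.985, 0.173, 0.0], [0.173, 0.985, 0.0], [-0.0, 0.0, -1.0]]
ft_force: [0.3, 0.3, -3.2]
width: 0.0556
grasp_force: 64.2
```

Run:
```python
from h import *
plan(*pile(.0015,0),.055,-.174+np.pi/2);print(ctrl.get_state()['ft_force'])
```

```text
now [0.4849 0.3353 0.0569] yaw_y 1.397 q6 -1.00 w 0.0556 F 64.2 t 55.9
 tool shift mm [-0.2 -0.5  1.9] frac [-0.001 -0.004  0.013] turn rad 0.000 frac 0.000
[ 0.30914381  0.26295404 -3.20356515]
```

Emit:
send_rows --pt "0 -0.003 0.008 0" --pt "0 0 0.008 0" --pt "0 0 0 0" --pt "0 0 0 0" --pt "0 0 0 0" --pt "0 0 0 0" --pt "0 0 0 0" --pt "0 0 0 0" --pt "0 0 0 0" --pt "0 0 0 0"

```text
t: 57.1
tcp_pos: [0.485, 0.3352, 0.0563]
tool_rot: [[-0.985, 0.173, 0.001], [0.173, 0.985, 0.0], [-0.0, 0.0, -1.0]]
ft_force: [-4.7, -1.5, 10.4]
width: 0.0559
grasp_force: 68.6
```

Emit:
send_rows --pt "0 0 0 0" --pt "0 0 0 0" --pt "0 0 0 0" --pt "0 0 0 0" --pt "0 0 -0.1 0" --pt "0 0 -0.15 0" --pt "0 0 -0.15 0" --pt "0 0 -0.05 0" --pt "0 0 0 0" --pt "0 0 0 0" --grip 1

```text
t: 58.35
tcp_pos: [0.484, 0.3345, 0.1209]
tool_rot: [[-0.985, 0.173, -0.002], [0.173, 0.985, -0.001], [0.002, -0.001, -1.0]]
ft_force: [-0.6, -0.0, 0.1]
width: 0.0855
grasp_force: 0.0
```

Run:
```python
from h import *
m=viewer.camera_model('wrist')
q=np.array([[*pile(sx*.06,sy*.03),.054] for sx,sy in((-1,-1),(1,-1),(1,1),(-1,1))])
print(np.round(proj(m,q),1).tolist());cv2.imwrite('pics/w9.png',held()[:,:,::-1])
m=viewer.camera_model('top');t=viewer.camera('top')
for n in('b2','b3'):
    p,c,r,h=fit(m,seg(t,BATTS[n],42),box(0));print(n,np.round(p,4),'%.1e %.3f'%(c,r))
plan(.6513,-.0573,.12,.282+np.pi/2)
```

```text
[[236.7, 132.6], [243.8, 309.6], [330.0, 309.6], [337.1, 132.6]]
row 150 240 337
row 180 241 336
row 210 242 334
row 240 244 333Traceback (most recent call last):
  File "<stdin>", line 4, in <module>
  File "h.py", line 77, in held
    c=np.nonzero(k[90:200,u])[0]+90;print('col',u,c.min())
                                                  ~~~~~^^
    return umr_minimum(a, axis, None, out, keepdims, initial, where)
ValueError: zero-size array to reduction operation minimum which has no identity
```

```bash
sed -i "s/print('col',u,c.min())/print('col',u,c[:1])/" h.py
python3 - <<'E'
from h import *
m=viewer.camera_model('top');t=viewer.camera('top')
for n in('b2','b3'):
    p,c,r,h=fit(m,seg(t,BATTS[n],42),box(0));print(n,np.round(p,4),'%.1e %.3f'%(c,r))
plan(.6513,-.0573,.12,.283+np.pi/2)
E
```

```text
b2 [ 0.6513 -0.0573  0.2807] 6.4e-11 0.983
b3 [ 0.6349 -0.2006  0.1005] 4.6e-11 0.980
now [0.484  0.3345 0.1207] yaw_y 1.397 q6 -1.00 w 0.0855 F 0.0 t 58.5
 tool shift mm [-232.5 -357.     0.7] frac [-1.55  -2.38   0.005] turn rad -0.457 frac -0.914
```

b3 has been knocked aside, to (0.635, -0.201); I'll use its new pose when I get to it. b2 next.

Emit:
send_rows --pt "-0.194 -0.2975 0 0" --pt "-0.194 -0.2975 0 0" --pt "-0.194 -0.2975 0 0" --pt "-0.194 -0.2975 0 0" --pt "-0.194 -0.2975 0 0" --pt "-0.194 -0.2975 0 0" --pt "-0.194 -0.2975 0 0" --pt "-0.194 -0.2975 0 0" --pt "0 0 0 -0.3" --pt "0 0 0 -0.3"

```text
t: 59.7
tcp_pos: [0.6519, -0.058, 0.1207]
tool_rot: [[-0.992, -0.129, -0.002], [-0.129, 0.992, 0.001], [0.002, 0.001, -1.0]]
ft_force: [0.4, 0.4, -0.4]
width: 0.0853
grasp_force: 0.0
```

Emit:
send_rows --pt "0 0 0.1 -0.31" --pt "0 0 0.1 0" --pt "0 0 0.1 0" --pt "0 0 0 0" --pt "0 0 0 0" --pt "0 0 0 0" --pt "0 0 0 0" --pt "0 0 0 0" --pt "0 0 0 0" --pt "0 0 0 0"

```text
t: 60.95
tcp_pos: [0.6523, -0.0571, 0.0769]
tool_rot: [[-0.961, -0.278, 0.0], [-0.278, 0.961, -0.0], [-0.0, -0.0, -1.0]]
ft_force: [0.0, -0.6, 0.4]
width: 0.0856
grasp_force: 0.0
```

Run:
```python
from h import *
plan(.6513,-.0573,.0125,.282+np.pi/2)
```

```text
now [ 0.6523 -0.0571  0.0769] yaw_y 1.852 q6 -2.12 w 0.0856 F 0.0 t 61.0
 tool shift mm [ 1.   0.  64.4] frac [0.007 0.    0.429] turn rad -0.001 frac -0.002
```

Emit:
send_rows --pt "0.01 0 0.1 0" --pt "0 0 0.1 0" --pt "0 0 0.1 0" --pt "0 0 0.07 0" --pt "0 0 0.04 0" --pt "0 0 0.022 0" --pt "0 0 0 0" --pt "0 0 0 0" --pt "0 0 0 0" --pt "0 0 0 0"

```text
t: 62.2
tcp_pos: [0.651, -0.0575, 0.0123]
tool_rot: [[-0.961, -0.278, 0.0], [-0.278, 0.961, -0.0], [-0.0, -0.0, -1.0]]
ft_force: [-0.2, 0.6, -0.1]
width: 0.0854
grasp_force: 0.0
```

Emit:
send_rows --pt "0 0 0 0" --pt "0 0 0 0" --pt "0 0 0 0" --pt "0 0 0 0" --pt "0 0 0 0" --pt "0 0 0 0" --pt "0 0 -0.1 0" --pt "0 0 -0.2 0" --pt "0 0 -0.25 0" --pt "0 0 -0.2 0" --grip 0

```text
t: 63.45
tcp_pos: [0.6506, -0.0574, 0.126]
tool_rot: [[-0.961, -0.278, 0.0], [-0.278, 0.961, -0.0], [0.0, -0.0, -1.0]]
ft_force: [0.9, -0.2, -2.1]
width: 0.0577
grasp_force: 64.5
```

Run:
```python
from h import *
plan(*pile(.0,0),.13,-.174+np.pi/2)
```

```text
now [ 0.6506 -0.0574  0.126 ] yaw_y 1.852 q6 -2.12 w 0.0577 F 64.5 t 63.5
 tool shift mm [ 51.6 423.4  -4. ] frac [ 0.344  2.823 -0.027] turn rad 0.455 frac 0.910
```

Emit:
send_rows --pt "0.043 0.353 0 0" --pt "0.043 0.353 0 0" --pt "0.043 0.353 0 0" --pt "0.043 0.353 0 0" --pt "0.043 0.353 0 0" --pt "0.043 0.353 0 0" --pt "0.043 0.353 0 0" --pt "0.043 0.353 0 0" --pt "0 0 0 0.303" --pt "0 0 0 0.303"

```text
t: 64.7
tcp_pos: [0.4825, 0.3357, 0.1244]
tool_rot: [[-1.0, 0.025, -0.001], [0.025, 1.0, -0.001], [0.001, -0.001, -1.0]]
ft_force: [0.5, -0.1, -1.8]
width: 0.0572
grasp_force: 64.7
```

Emit:
send_rows --pt "0 0 0 0.303" --pt "0 0 0 0" --pt "0 0 0 0" --pt "0 0 0 0" --pt "0 0 0 0" --pt "0 0 0 0" --pt "0 0 0 0" --pt "0 0 0 0" --pt "0 0 0 0" --pt "0 0 0 0"

```text
t: 65.95
tcp_pos: [0.4837, 0.3352, 0.1246]
tool_rot: [[-0.985, 0.172, 0.0], [0.172, 0.985, 0.0], [-0.0, 0.0, -1.0]]
ft_force: [-0.9, 0.9, -1.6]
width: 0.0575
grasp_force: 64.7
```

Run:
```python
from h import *
plan(*pile(.0,0),.0665,-.174+np.pi/2);held()
```

```text
now [0.4837 0.3352 0.1246] yaw_y 1.397 q6 -1.00 w 0.0575 F 64.7 t 66.0
 tool shift mm [ 0.2 -0.2 58.1] frac [ 0.001 -0.001  0.387] turn rad 0.001 frac 0.001
row 150 214 359
row 180 215 358
row 210 217 356
row 240 219 354
col 235 [137]
col 288 [107]
col 340 [137]
```

Emit:
send_rows --pt "0.001 0 0.1 0" --pt "0 0 0.1 0" --pt "0 0 0.08 0" --pt "0 0 0.05 0" --pt "0 0 0.03 0" --pt "0 0 0.012 0" --pt "0 0 0 0" --pt "0 0 0 0" --pt "0 0 0 0" --pt "0 0 0 0"

```text
t: 67.25
tcp_pos: [0.4836, 0.3352, 0.0689]
tool_rot: [[-0.985, 0.172, 0.0], [0.172, 0.985, 0.0], [-0.0, 0.0, -1.0]]
ft_force: [0.0, -0.3, -1.0]
width: 0.0577
grasp_force: 64.7
```

Run:
```python
from h import *
plan(*pile(0,0),.0665,-.174+np.pi/2)
```

```text
now [0.4836 0.3352 0.0689] yaw_y 1.397 q6 -1.00 w 0.0577 F 64.7 t 67.2
 tool shift mm [ 0.1 -0.2  2.4] frac [ 0.001 -0.002  0.016] turn rad 0.001 frac 0.001
```

Emit:
send_rows --pt "0 -0.001 0.008 0" --pt "0 0 0.005 0" --pt "0 0 0 0" --pt "0 0 0 0" --pt "0 0 0 0" --pt "0 0 0 0" --pt "0 0 0 0" --pt "0 0 0 0" --pt "0 0 0 0" --pt "0 0 0 0"

```text
t: 68.5
tcp_pos: [0.4835, 0.335, 0.0668]
tool_rot: [[-0.985, 0.172, -0.0], [0.172, 0.985, 0.0], [0.0, 0.0, -1.0]]
ft_force: [0.4, -0.1, -2.6]
width: 0.0574
grasp_force: 64.7
```

Emit:
send_rows --pt "0 0 0 0" --pt "0 0 0 0" --pt "0 0 0 0" --pt "0 0 0 0" --pt "0 0 -0.1 0" --pt "0 0 -0.15 0" --pt "0 0 -0.15 0" --pt "0 0 0 0" --pt "0 0 0 0" --pt "0 0 0 0" --grip 1

```text
t: 69.75
tcp_pos: [0.4827, 0.3347, 0.1256]
tool_rot: [[-0.985, 0.172, -0.002], [0.172, 0.985, -0.001], [0.002, -0.001, -1.0]]
ft_force: [0.3, 0.5, -0.1]
width: 0.0854
grasp_force: 0.0
```

Run:
```python
from h import *
m=viewer.camera_model('wrist')
q=np.array([[*pile(sx*.06,sy*.03),.068] for sx,sy in((-1,-1),(1,-1),(1,1),(-1,1))])
print(np.round(proj(m,q),1).tolist());cv2.imwrite('pics/w10.png',held()[:,:,::-1])
m=viewer.camera_model('top');t=viewer.camera('top');cv2.imwrite('pics/top6.png',t[:,:,::-1])
g=proj(m,np.array([[.6349,-.2006,.014]]))[0]
p,c,r,h=fit(m,seg(t,g,42),box(0));print('b3',np.round(p,4),'%.1e %.3f'%(c,r))
plan(*p[:2],.12,p[2]+np.pi/2)
```

```text
[[234.6, 135.6], [242.2, 319.1], [331.7, 319.2], [339.5, 135.7]]
row 150 237 338
row 180 238 337
row 210 240 336
row 240 241 335
col 235 []
col 288 [108]
col 340 []
b3 [ 0.6348 -0.2006  0.0991] 6.0e-11 0.981
now [0.4829 0.3348 0.1258] yaw_y 1.397 q6 -1.00 w 0.0853 F 0.0 t 69.8
 tool shift mm [-242.  -501.1    5.9] frac [-1.613 -3.341  0.039] turn rad -0.272 frac -0.545
```

Emit:
send_rows --pt "-0.161 -0.334 0 0" --pt "-0.161 -0.334 0 0" --pt "-0.161 -0.334 0 0" --pt "-0.161 -0.334 0 0" --pt "-0.161 -0.334 0 0" --pt "-0.161 -0.334 0 0" --pt "-0.161 -0.334 0 0" --pt "-0.161 -0.334 0 0" --pt "-0.161 -0.334 0 0" --pt "-0.161 -0.334 0 0"

```text
t: 71.1
tcp_pos: [0.635, -0.2018, 0.1262]
tool_rot: [[-0.985, 0.173, -0.001], [0.173, 0.985, 0.001], [0.001, 0.0, -1.0]]
ft_force: [-0.0, 0.3, 0.5]
width: 0.0854
grasp_force: 0.0
```

Emit:
send_rows --pt "0 0 0 -0.272" --pt "0 0 0.1 -0.272" --pt "0 0 0.1 0" --pt "0 0 0.1 0" --pt "0 0 0 0" --pt "0 0 0 0" --pt "0 0 0 0" --pt "0 0 0 0" --pt "0 0 0 0" --pt "0 0 0 0"

```text
t: 72.35
tcp_pos: [0.6351, -0.2001, 0.0819]
tool_rot: [[-0.995, -0.098, 0.0], [-0.098, 0.995, -0.0], [-0.0, -0.0, -1.0]]
ft_force: [-0.3, -0.3, 0.8]
width: 0.0853
grasp_force: 0.0
```

Run:
```python
from h import *
plan(.6348,-.2006,.0125,.1+np.pi/2)
```

```text
now [ 0.6351 -0.2001  0.0819] yaw_y 1.669 q6 -2.16 w 0.0853 F 0.0 t 72.3
 tool shift mm [ 0.3 -0.4 69.4] frac [ 0.002 -0.003  0.463] turn rad -0.001 frac -0.003
```

Emit:
send_rows --pt "0.002 -0.003 0.1 0" --pt "0 0 0.1 0" --pt "0 0 0.1 0" --pt "0 0 0.1 0" --pt "0 0 0.04 0" --pt "0 0 0.023 0" --pt "0 0 0 0" --pt "0 0 0 0" --pt "0 0 0 0" --pt "0 0 0 0"

```text
t: 73.6
tcp_pos: [0.6349, -0.2007, 0.0127]
tool_rot: [[-0.995, -0.099, 0.0], [-0.099, 0.995, -0.0], [-0.0, -0.0, -1.0]]
ft_force: [0.4, -0.2, 0.1]
width: 0.0855
grasp_force: 0.0
```

Emit:
send_rows --pt "0 0 0 0" --pt "0 0 0 0" --pt "0 0 0 0" --pt "0 0 0 0" --pt "0 0 0 0" --pt "0 0 0 0" --pt "0 0 -0.1 0" --pt "0 0 -0.25 0" --pt "0 0 -0.25 0" --pt "0 0 -0.25 0" --grip 0

```text
t: 74.85
tcp_pos: [0.6341, -0.2002, 0.1408]
tool_rot: [[-0.995, -0.099, -0.001], [-0.099, 0.995, 0.001], [0.001, 0.001, -1.0]]
ft_force: [0.4, -0.2, -1.7]
width: 0.0574
grasp_force: 64.7
```

Run:
```python
from h import *
plan(*pile(.0,0),.14,-.174+np.pi/2)
```

```text
now [ 0.6341 -0.2002  0.1408] yaw_y 1.670 q6 -2.16 w 0.0574 F 64.7 t 74.8
 tool shift mm [ 97.1 547.5   1.3] frac [0.647 3.65  0.009] turn rad 0.273 frac 0.545
```

Emit:
send_rows --pt "0.0647 0.365 0 0" --pt "0.0647 0.365 0 0" --pt "0.0647 0.365 0 0" --pt "0.0647 0.365 0 0" --pt "0.0647 0.365 0 0" --pt "0.0647 0.365 0 0" --pt "0.0647 0.365 0 0" --pt "0.0647 0.365 0 0" --pt "0.0647 0.365 0 0" --pt "0.0647 0.365 0 0"

```text
t: 76.1
tcp_pos: [0.483, 0.3362, 0.1399]
tool_rot: [[-0.995, -0.099, -0.001], [-0.099, 0.995, -0.0], [0.001, -0.0, -1.0]]
ft_force: [0.9, -0.8, -1.8]
width: 0.0573
grasp_force: 64.7
```

Emit:
send_rows --pt "0 0 0 0.272" --pt "0 0 0 0.272" --pt "0 0 0 0" --pt "0 0 0 0" --pt "0 0 0 0" --pt "0 0 0 0" --pt "0 0 0 0" --pt "0 0 0 0" --pt "0 0 0 0" --pt "0 0 0 0"

```text
t: 77.35
tcp_pos: [0.4842, 0.3347, 0.1398]
tool_rot: [[-0.985, 0.172, -0.0], [0.172, 0.985, -0.0], [0.0, -0.0, -1.0]]
ft_force: [0.8, 0.3, -1.9]
width: 0.0574
grasp_force: 64.8
```

Run:
```python
from h import *
plan(*pile(.0,0),.0805,-.174+np.pi/2);held()
```

```text
now [0.4842 0.3347 0.1398] yaw_y 1.398 q6 -1.00 w 0.0574 F 64.8 t 77.3
 tool shift mm [ 0.7  0.2 59.3] frac [0.005 0.001 0.396] turn rad 0.001 frac 0.002
row 150 214 359
row 180 216 358
row 210 217 356
row 240 219 354
col 235 [136]
col 288 [127]
col 340 [136]
```

Emit:
send_rows --pt "0.002 0 0.1 0" --pt "0 0 0.1 0" --pt "0 0 0.08 0" --pt "0 0 0.05 0" --pt "0 0 0.03 0" --pt "0 0 0.02 0" --pt "0 0 0 0" --pt "0 0 0 0" --pt "0 0 0 0" --pt "0 0 0 0"

```text
t: 78.65
tcp_pos: [0.484, 0.3348, 0.083]
tool_rot: [[-0.985, 0.172, 0.0], [0.172, 0.985, 0.0], [-0.0, 0.0, -1.0]]
ft_force: [-0.1, 0.0, -2.3]
width: 0.0573
grasp_force: 64.8
```

Run:
```python
from h import *
plan(*pile(0,0),.0805,-.174+np.pi/2)
```

```text
now [0.484  0.3348 0.083 ] yaw_y 1.398 q6 -1.00 w 0.0573 F 64.8 t 78.7
 tool shift mm [0.6 0.1 2.5] frac [0.004 0.001 0.017] turn rad 0.001 frac 0.001
```

Emit:
send_rows --pt "0.002 0 0.008 0" --pt "0 0 0.006 0" --pt "0 0 0 0" --pt "0 0 0 0" --pt "0 0 0 0" --pt "0 0 0 0" --pt "0 0 0 0" --pt "0 0 0 0" --pt "0 0 0 0" --pt "0 0 0 0"

```text
t: 79.9
tcp_pos: [0.4836, 0.3348, 0.081]
tool_rot: [[-0.985, 0.172, -0.0], [0.172, 0.985, -0.0], [0.0, -0.0, -1.0]]
ft_force: [-2.7, -1.5, 5.5]
width: 0.0574
grasp_force: 65.6
```

Emit:
send_rows --pt "0 0 0 0" --pt "0 0 0 0" --pt "0 0 0 0" --pt "0 0 0 0" --pt "0 0 -0.1 0" --pt "0 0 -0.25 0" --pt "0 0 -0.25 0" --pt "0 0 -0.2 0" --pt "0 -0.3 0 0" --pt "0 -0.3 0 0" --grip 1

```text
t: 81.15
tcp_pos: [0.4684, 0.2455, 0.2026]
tool_rot: [[-0.985, 0.171, 0.003], [0.171, 0.985, 0.001], [-0.003, 0.001, -1.0]]
ft_force: [0.8, -0.5, -0.5]
width: 0.0852
grasp_force: 0.0
```

Emit:
send_rows --pt "0 -0.35 0 0" --pt "0 -0.35 0 0" --pt "0 -0.35 0 0" --pt "0 0 0 0" --pt "0 0 0 0" --pt "0 0 0 0" --pt "0 0 0 0" --pt "0 0 0 0" --pt "0 0 0 0" --pt "0 0 0 0"

```text
t: 82.4
tcp_pos: [0.4409, 0.0911, 0.2007]
tool_rot: [[-0.985, 0.172, -0.0], [0.172, 0.985, 0.0], [0.0, -0.0, -1.0]]
ft_force: [0.7, 0.3, 1.3]
width: 0.0851
grasp_force: 0.0
```

Run:
```python
from h import *
m=viewer.camera_model('scene');t=viewer.camera('scene').copy()
def mk(q,col): cv2.drawMarker(t,tuple(np.round(proj(m,np.array([q]))[0]).astype(int)),col,cv2.MARKER_CROSS,5,1)
for x,z in((-.052,.04),(0,.04),(.052,.04),(-.026,.08),(.026,.08),(0,.12)): mk([*cr(x,.031),z],(0,255,0))
a=cv2.resize(t[130:260,120:260],(400,371),interpolation=cv2.INTER_CUBIC)
for z in(.026,.082):
  for sx,sy in((-1,-1),(1,-1),(1,1),(-1,1)): mk([*pile(sx*.06,sy*.03),z],(255,0,0))
b=cv2.resize(t[210:340,340:480],(400,371),interpolation=cv2.INTER_CUBIC)
cv2.imwrite('pics/end.png',np.hstack([a,b])[:,:,::-1])
m=viewer.camera_model('top');t=viewer.camera('top')
g=proj(m,np.array([[.4835,.335,.06]]))[0]
p,c,r,h=fit(m,seg(t,g,42,115,vmin=110),box(.012,h=.07),yaw0=-.17);print('stack',np.round(p,4),'%.1e %.3f'%(c,r))
print(ctrl.get_state()['t'],ctrl.get_state()['tcp_pos'])
```

```text
stack [ 0.4839  0.3352 -0.1667] 4.6e-11 0.984
82.5 [0.44093773 0.09101185 0.20072274]
```

View pics/end.png

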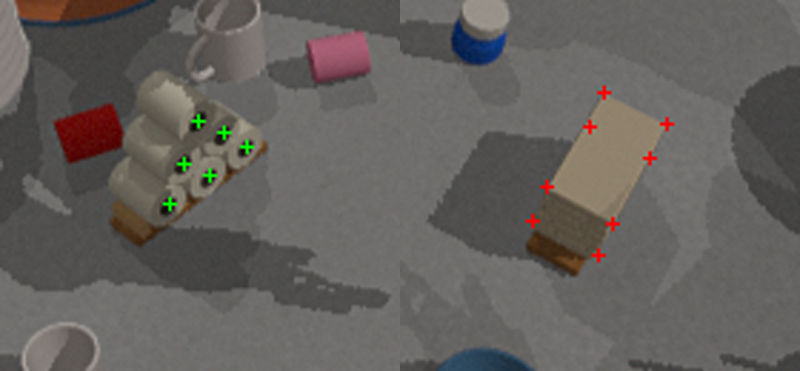

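The six props stand as a pyramid with all their ends on the crosses. The batts form a flush stack at (605,170), matching the predicted corners. I'm handing in.

```bash
python3 -c "
from rig import ctrl
print(ctrl.sign_off())"
```

```text
the job is handed in; nothing more can be done
None
```

The job is handed in at about 82 s of simulated time: in the last camera check the six-prop pyramid stood on the cradle and all four loose batts were flush on the pallet's batt, but sign-off returned no verdict.

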